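# Retain the swivel collar with a snap ring

## Task

Slide the orange collar down over the steel axle stub until it sits fully on the shoulder, and let go of it. Then pick up the green-handled pliers by both handles, squeeze them to spread the snap ring on their tips wide before it reaches the stub, and slide the spread ring level over the stub down to the groove just above the collar, without ever letting it close on the stub. Finish while still holding the pliers squeezed there, ring spread around the groove; leave the other things on the bench where they are.

Things in the scene. Friction and masses are not known exactly. Their poses are not given: they have to be found in the camera images.
- bracket: fixed swivel bracket, grey base plate 90 x 90 x 8 mm, z up, origin under its centre on the bench. On it a dark pedestal, 46 mm diameter, its top (the shoulder) 40 mm above the bench, from which a vertical steel stub, 30 mm diameter, rises. The stub has a groove, is 30 mm again above it up to 87 mm, then tapers to 22 mm at its top, 95 mm above the bench
- groove (a point): centre of the groove (dark, 25 mm diameter, 70 to 77 mm above the bench), on the stub's axis, 73.5 mm above the bench. The ring is at the groove when it lies between the seated collar's top and the groove's upper edge
- collar: loose orange collar (ring): 54 mm outer diameter, 33 mm bore, 30 mm high, 0.08 to 0.15 kg, origin at the centre of its underside, z up. It starts upright on the bench. On the shoulder its underside is 40 mm and its top 70 mm above the bench
- stand: fixed pliers stand, 175 x 50 mm base plate 6 mm thick, and two black cross bars (44 and 76 mm wide) whose tops, 46 (front) and 45 mm (rear) above the bench, carry the pliers. Origin on the bench below the pliers' pivot, x the way the pliers point
- pliers: loose snap-ring pliers, 0.15 kg, lying flat on the stand, z up, 10 mm thick. Origin at the pivot, at the steel levers' underside (46 mm above the bench at the start). Left lever frame: x is the midline (handles to tips) while relaxed; squeezing turns each lever 0.13 rad, so fully squeezed the midline lies 0.13 rad clockwise (from above) of x. Tips reach 20 mm down from the front ends to the ring
- pliers_grip (a point): the point to grip: on the midline 50 mm behind the pivot, 5 mm above the levers' underside, at mid height of the two green handles (each 12 mm high, 10 mm wide, 24 to 105 mm behind the pivot). Here they measure 45 mm over their outer faces when relaxed, 32 mm with faces parallel when fully squeezed. The stand leaves them free from 35 to 85 mm behind the pivot. Axes of pliers
- lever (a joint): how far the pliers are squeezed (turn of the right lever against the left): 0 relaxed, ring closed; 0.26 rad at the stop, ring fully spread. A spring opens the pliers: about 6 N at each handle to begin, 12 N to reach the stop, 50 mm behind the pivot. Gripped there and squeezed fully, the handles swing so that the pivot (and ring) end about 2.5 mm farther forward from the fingers than before
- ring_centre (a point): centre of the spread brass snap ring. 3.5 mm thick, hinged at its back, hung on the tips. Fully spread it is round, 34 mm inside, 42 mm outside; closed 27 mm wide inside, too small for the stub. Fully spread, its centre is on the midline 72 mm ahead of the pivot (122 mm ahead of pliers_grip), 23 mm below pliers_grip; x then points along the midline away from the handles, z is the ring's axis
- reel: black and grey reel of wire, 60 mm diameter, 50 mm high; not to be disturbed
- pot: white open plastic pot, 56 mm diameter, 50 mm high; not to be disturbed
- flux: small bottle, 34 mm diameter, 80 mm high; not to be disturbed
- driver: blue screwdriver, 160 mm long, lying; not to be disturbed
- tweezers: steel tweezers, 130 mm long, lying; not to be disturbed

How it is judged:
On the way, in this order (a step that is already met when the one before it is completed fails the run):
1. the collar sits on the shoulder of the stub and is released (horizontal distance between collar and bracket below 0.003 m and height (world z) of collar between 0.037 and 0.0425 m and angle between collar's own z axis and vertical below 0.06 rad and contact force between the fingers and collar below 0.2 N), for 0.2 s.
2. the ring is spread by squeezing the pliers, off the stand and above the stub's top (value of joint lever above 0.22 rad and z of ring_centre in the frame of groove above 0.023 m and contact force between the fingers and pliers above 2 N), for 0.1 s.
At the end, for the whole second after the job is handed in: Collar on the shoulder (3 mm of the axis, underside 37 to 42.5 mm up); ring around the groove (centre within 6 mm of the axis, 3.5 mm below to 2.2 mm above the groove's middle, tilt under 0.12 rad), kept spread (lever above 0.22) by fingers squeezing the pliers with over 2 N, at rest (horizontal distance between collar and bracket below 0.003 m and height (world z) of collar between 0.037 and 0.0425 m and angle between collar's own z axis and vertical below 0.06 rad and horizontal distance between ring_centre and groove below 0.006 m and z of ring_centre in the frame of groove between -0.0035 and 0.0022 m and angle between ring_centre's own z axis and vertical below 0.12 rad and value of joint lever above 0.22 rad and contact force between the fingers and pliers above 2 N and linear speed of pliers below 0.02 m/s); the arm keeps its last pose, push and grip.
It fails at once if the ring closes on the stub (value of joint lever below 0.17 rad and horizontal distance between ring_centre and groove below 0.012 m and z of ring_centre in the frame of groove below 0.013 m).
It fails at once if another thing on the bench is disturbed (moved more than 25 mm) (distance of any of reel, pot, flux, driver, tweezers from where it was at the start of the episode above 0.025 m).
It also fails if it takes over 58 s, if anything falls off the work surface, if the arm or the gripper's body presses on something with over 40 N, if the wrist force passes 120 N, or if a joint passes its speed limit or range.

## Robot

A 7-joint arm with a two-finger parallel gripper is mounted at the origin on the work surface. World frame = base frame: x ahead of the robot, y to its left, z up, the work surface at z = 0. Lengths are in m, angles in rad, forces in N, time in s.
With the tool pointing down it reaches from about 0.425 to 0.875 m from the base axis. Payload 4.7 kg.
Tool frame: the origin (TCP) lies midway between the tips of the shut fingers; the grasp point (between the pads) lies 19 mm behind it; y points along the fingers, z is the direction in which the jaws open and shut, and the axes are right-handed (so a half turn about y gives the same grasp; the last joint's range is limited). The gripper opens to 87 mm and grips with 3 to 60 N. Pads are 19 mm wide; open, the fingers measure 117 mm over their backs; the gripper's body (75 mm by 190 mm) begins 51 mm behind the grasp point.
Start: joints at [1.172, 0.321, -0.07, 1.45, 0.023, 1.371, -0.057], TCP at [0.261, -0.595, 0.223] pointing down, gripper open.
Joint ranges: [-2.86, 2.86], [-0.3, 2.09], [-1.38, 1.24], [0.06, 2.45], [-1.56, 4.7], [0.09, 2.05], [-2.69, 2.69]. Speed limits (rad/s): [2.57, 2.57, 3.14, 3.14, 3.14, 3.14, 3.14].

## Interface

Orientations are given as a rotation vector (axis times angle).
In Python, from bench import ctrl gives the robot as it stands.
- The arm moves only by the tool play_rows, never from a script. Its arguments are lists of equal length, an entry for each row: "translation": the shift along the tool's x, y, z in mm, a list of three; "turn": the turn, a rotation vector about the tool's x, y, z in rad, a list of three; "fingers": the opening, from -1 (shut) to 1 (fully open), so that 0 is half open. In form: {"translation": [[dx, dy, dz], ...], "turn": [[wx, wy, wz], ...], "fingers": [fingers, ...]}. A call has exactly 10 rows; each row shifts and turns the commanded pose from where the row before left it, along the tool's axes as they then stand; what a row does not reach is not made up. A row lasts 1/12 s, in which the tool goes at most 41.7 mm and 7.16 degrees, less where a joint would pass 70% of its speed; a pose out of reach is approached as far as the arm can. A call with a gripper value outside its range is refused whole. The fingers move at their own pace and stop on an object; "grip_force" is the grip in N (left out, the last holds). Time passes only in rows, so rows that do not move let the fingers close, or fill a call up. It gives the time, the measured TCP pose, the force and the opening at its end, in the units of the state.
- ctrl.get_state(): the state, without advancing time (a new reading comes with each control period).
- ctrl.get_image(name): name is "scene" or "top"; returns the picture (480x640x3 uint8, blue, green, red); there is no depth.
- ctrl.camera_info(name): a dict with "camera_matrix" (3x3 intrinsics, pixels), "R" (3x3) and "t" (3): a world point X has camera coordinates R X + t. Camera axes: x right, y down, z forward; pixel columns grow to the right and rows downward; lengths in m; the calibration is good to about 2 mm. A picture is of the moment at which its call begins. camera_info takes no time and is no camera call.
- ctrl.close_job(): hands the job in, once; it reports no verdict.
The state is a dict: "time": time; "joint_positions": joint angles; "qd": joint speeds; "joint_torque": joint torques, N m; "position": TCP position; "tool_rot": TCP orientation; "ft_force": force on the tool from outside, world axes, zero at the start; "torque": the same for the moment, N m; "grip_width": opening from 0.0 (shut) to 1.0 (fully open).
Only numpy, scipy, OpenCV 4.12 (cv2) and the standard library are available. Lean on these libraries where they do the work, as an engineer would, in place of code of your own. Each camera call takes 0.05 s, during which the arm holds its last target.

## Working session

There is one attempt and no reset: what is moved stays moved. The work goes in short steps, Python scripts to look and compute and a tool call to move; the robot and the scene stay as the last step left them, time stands still between calls to the robot, and variables do not carry over. Pictures are saved under pics/ and viewed, and the job is handed in when it is done.

Besides the shell and the picture viewer there is one more tool, called after ">>>" by a JSON object that holds its "api" and its "payload", one argument or row to a line. play_rows: Moves the arm, as the interface text tells. Its arguments: {"type":"object","properties":{"translation":{"type":"array"},"turn":{"type":"array"},"fingers":{"type":"array"},"grip_force":{"type":"number"}},"required":["translation","turn","fingers"]}

```bash
ls; mkdir -p pics; python3 - <<'E'
from bench import ctrl
import cv2,numpy as np
s=ctrl.get_state()
for k,v in s.items(): print(k,np.round(v,4))
for n in("scene","top"):
    i=ctrl.camera_info(n);print(n,i)
    cv2.imwrite(f"pics/a_{n}.png",ctrl.get_image(n))
E
```

```text
pics
time 0.0
joint_positions [ 1.1721  0.3219 -0.0701  1.4517  0.0226  1.3708 -0.0569]
qd [ 0.0005  0.0017  0.0003  0.0016 -0.0003 -0.0016  0.0002]
joint_torque [-5.00000e-04 -4.91291e+01 -4.03800e-01 -3.12535e+01 -6.38000e-02
  4.37000e-02  1.00000e-04]
position [ 0.2605 -0.5949  0.2214]
tool_rot [-0.4182  1.9961 -1.9923]
ft_force [ 0.242  -0.0085  0.1689]
torque [ 0.024   0.0172 -0.0119]
grip_width 0.9999
scene {'camera_matrix': array([[572.12959403,   0.        , 319.24955631],
       [  0.        , 572.12959403, 238.65152605],
       [  0.        ,   0.        ,   1.        ]]), 'R': array([[-0.18343714,  0.98302497, -0.00356701],
       [ 0.64192372,  0.11703633, -0.7577839 ],
       [-0.74450303, -0.14129546, -0.65249585]]), 't': array([ 0.06379772, -0.29036179,  1.61910519])}
top {'camera_matrix': array([[613.5091937 ,   0.        , 329.19616503],
       [  0.        , 613.5091937 , 231.23679121],
       [  0.        ,   0.        ,   1.        ]]), 'R': array([[ 0.0069365 , -0.99975341,  0.02109519],
       [-0.99536545, -0.0089264 , -0.0957494 ],
       [ 0.0959141 , -0.02033325, -0.99518192]]), 't': array([-9.44370651e-04,  5.54093332e-01,  1.26393282e+00])}
```

View pics/a_scene.png

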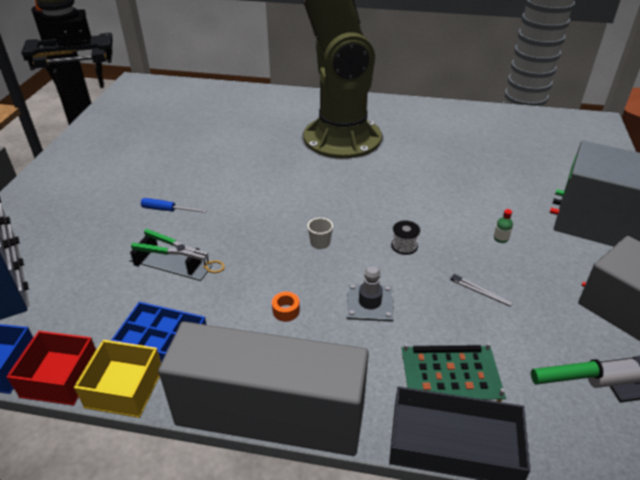

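View pics/a_top.png

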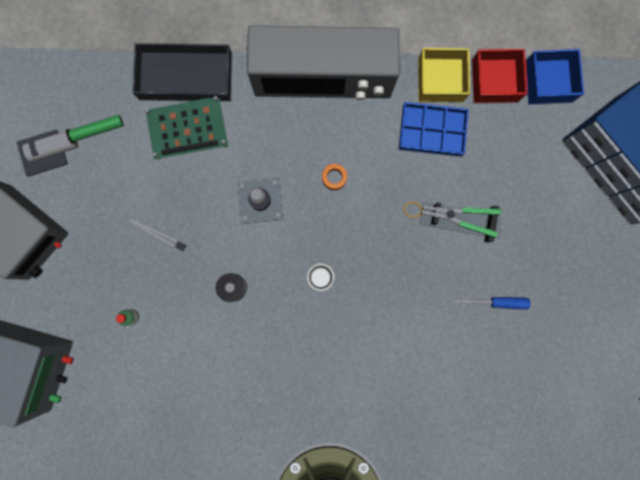

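```bash
cat > h.py <<'E'
import numpy as np,cv2
from bench import ctrl
class Cam:
    def __init__(s,n):
        i=ctrl.camera_info(n);s.K=i["camera_matrix"];s.R=i["R"];s.t=i["t"];s.C=-s.R.T@s.t
    def proj(s,X):
        c=np.atleast_2d(X)@s.R.T+s.t; p=c@s.K.T; return p[:,:2]/p[:,2:]
    def ray(s,u,v):
        d=s.R.T@np.linalg.inv(s.K)@np.array([u,v,1.]);return d/np.linalg.norm(d)
    def plane(s,u,v,z):
        d=s.ray(u,v);return s.C+d*(z-s.C[2])/d[2]
cams={n:Cam(n) for n in("scene","top")}
def two(us,ut):
    a,b=cams["scene"],cams["top"];d1=a.ray(*us);d2=b.ray(*ut)
    A=np.stack([d1,-d2],1);k=np.linalg.lstsq(A,b.C-a.C,rcond=None)[0]
    p,q=a.C+k[0]*d1,b.C+k[1]*d2;return (p+q)/2,np.linalg.norm(p-q)
def crop(im,u,v,w,h,f,name):
    c=im[v-h//2:v+h//2,u-w//2:u+w//2];cv2.imwrite(name,cv2.resize(c,None,fx=f,fy=f,interpolation=cv2.INTER_CUBIC))
E
python3 - <<'E'
from h import *
t=cv2.imread("pics/a_top.png");s=cv2.imread("pics/a_scene.png")
for n in cams: print(n,cams[n].C)
a=[];
def c(im,u,v): 
    return cv2.resize(im[v-30:v+30,u-40:u+40],None,fx=5,fy=5,interpolation=cv2.INTER_CUBIC)
cv2.imwrite("pics/b1.png",np.vstack([np.hstack([c(t,262,197),c(t,335,177)]),np.hstack([c(s,371,290),c(s,286,305)])]))
def d(im,u,v): return cv2.resize(im[v-37:v+37,u-66:u+66],None,fx=6,fy=4*1.0,interpolation=cv2.INTER_CUBIC)
def d(im,u,v): return cv2.resize(im[v-30:v+30,u-66:u+66],None,fx=5,fy=5,interpolation=cv2.INTER_CUBIC)
cv2.imwrite("pics/b2.png",np.vstack([d(t,455,217),d(s,175,250)]))
E
```

```text
scene [1.4035217  0.20004035 0.8366555 ]
top [0.43030293 0.02970179 1.31091711]
```

View pics/b1.png

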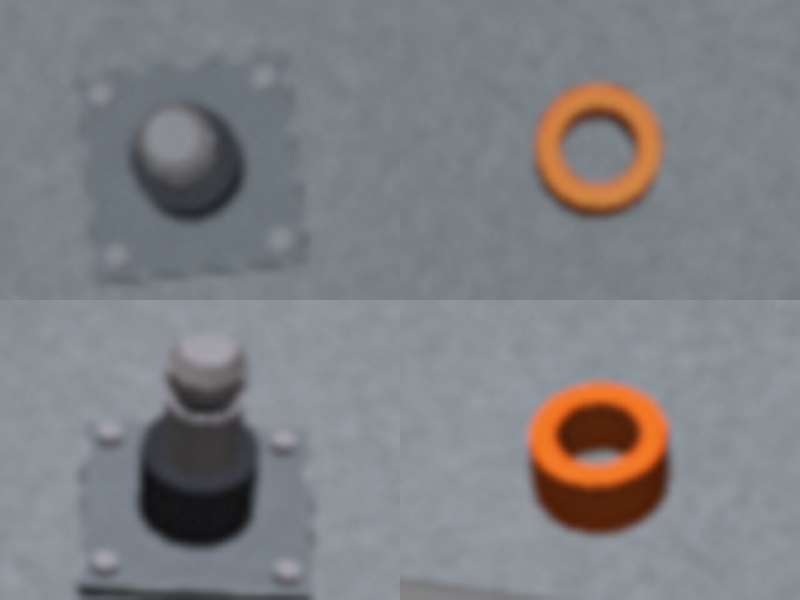

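View pics/b2.png

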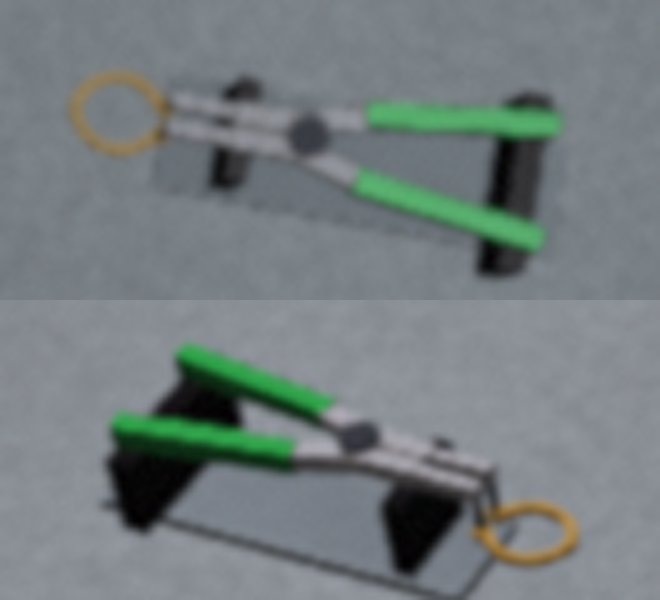

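```bash
cat > m.py <<'E'
from h import *
T,S=cams["top"],cams["scene"]
t=cv2.imread("pics/a_top.png");s=cv2.imread("pics/a_scene.png")
def omask(im):
    h=cv2.cvtColor(im,cv2.COLOR_BGR2HSV);return cv2.inRange(h,(3,150,60),(16,255,255))
def blobs(m,roi):
    u0,v0,u1,v1=roi;z=np.zeros_like(m);z[v0:v1,u0:u1]=m[v0:v1,u0:u1]
    c,_=cv2.findContours(z,cv2.RETR_EXTERNAL,cv2.CHAIN_APPROX_NONE);return sorted(c,key=cv2.contourArea,reverse=True)
# bolts
bt=np.array([(100,95),(263,77),(280,240),(117,256)])/5+(222,167)
bs=np.array([(108,432-300),(285,438-300),(105,560-300),(287,570-300)])/5+(331,260)
for z in(.008,.011):
    P=np.array([T.plane(*p,z) for p in bt]);Q=np.array([S.plane(*p,z) for p in bs])
    print(z,P.mean(0),Q.mean(0)); print(P[:,:2].round(4).tolist(),Q[:,:2].round(4).tolist())
print("stubtop",T.plane(178/5+222,147/5+167,.095),S.plane(207/5+331,50/5+260,.095))
# collar
m=omask(t);c=blobs(m,(295,137,375,217))[0];e=cv2.fitEllipse(c);print("collar top",e,T.plane(*e[0],.03))
# expected full silhouette offset: top circle centre vs silhouette; bottom circle also projected
m=omask(s);c=blobs(m,(246,265,326,345))[0];print(cv2.boundingRect(c))
# scene: hsv bright top face
h=cv2.cvtColor(s,cv2.COLOR_BGR2HSV);m=cv2.inRange(h,(3,150,190),(20,255,255));c=blobs(m,(246,265,326,345))[0];e=cv2.fitEllipse(c);print(e,S.plane(*e[0],.03))
# pliers handles
for n,im,roi in(("top",t,(400,190,520,250)),("scene",s,(120,220,235,285))):
    h=cv2.cvtColor(im,cv2.COLOR_BGR2HSV);m=cv2.inRange(h,(45,90,50),(80,255,255))
    for c in blobs(m,roi)[:2]:
        r=cv2.minAreaRect(c);vx,vy,x,y=cv2.fitLine(c,cv2.DIST_L2,0,.01,.01).ravel()
        pr=(c[:,0]-[x,y])@[vx,vy];a,b=[x+vx*pr.min(),y+vy*pr.min()],[x+vx*pr.max(),y+vy*pr.max()]
        C=cams[n];print(n,r,C.plane(*a,.056).round(4),C.plane(*b,.056).round(4))
E
python3 m.py
```

```text
0.008 [0.62090848 0.15157592 0.008     ] [0.62152097 0.15347532 0.008     ]
[[0.6516, 0.1906], [0.6601, 0.121], [0.5897, 0.1127], [0.5822, 0.182]] [[0.5914, 0.1141], [0.5819, 0.1849], [0.6601, 0.1227], [0.6526, 0.1923]]
0.011 [0.62046961 0.1512953  0.011     ] [0.62435206 0.1536439  0.011     ]
[[0.6511, 0.1903], [0.6596, 0.1208], [0.5894, 0.1125], [0.5818, 0.1816]] [[0.5944, 0.1144], [0.5849, 0.1849], [0.6628, 0.1229], [0.6553, 0.1923]]
stubtop [0.61611355 0.14838127 0.095     ] [0.62766104 0.15351209 0.095     ]
collar top ((333.9697570800781, 176.43821716308594), (22.529970169067383, 23.78788185119629), 7.502030372619629) [ 0.67036027 -0.00576629  0.03      ]
(272, 292, 27, 29)
((285.0708923339844, 301.5329895019531), (19.07086181640625, 26.251869201660156), 85.8078842163086) [ 0.67645697 -0.00520439  0.03      ]
top ((478.63385009765625, 228.128173828125), (38.538753509521484, 7.263651371002197), 19.79887580871582) [ 0.5711 -0.2664  0.056 ] [ 0.5475 -0.3424  0.056 ]
top ((481.5, 211.0), (6.0, 37.0), 90.0) [ 0.5986 -0.2728  0.056 ] [ 0.5959 -0.35    0.056 ]
scene ((148.9038543701172, 246.9807586669922), (36.2814826965332, 6.6679487228393555), 11.309932708740234) [ 0.5991 -0.3498  0.056 ] [ 0.605  -0.2691  0.056 ]
scene ((158.65516662597656, 235.862060546875), (31.568208694458008, 5.570859909057617), 21.801406860351562) [ 0.5524 -0.3417  0.056 ] [ 0.5758 -0.2661  0.056 ]
```

```bash
cat > ov.py <<'E'
from h import *
def circ(x,y,z,d): 
    a=np.linspace(0,2*np.pi,80);return np.c_[x+d/2*np.cos(a),y+d/2*np.sin(a),0*a+z]
def over(im,cam,u,v,w,h,f,items):
    c=cv2.resize(im[v-h//2:v+h//2,u-w//2:u+w//2],None,fx=f,fy=f,interpolation=cv2.INTER_CUBIC)
    for pts,col in items:
        p=(cams[cam].proj(pts)-[u-w//2,v-h//2]+.5)*f-.5
        cv2.polylines(c,[np.round(p*8).astype(int)],False,col,1,cv2.LINE_AA,3)
    return c
E
python3 - <<'E'
from ov import *
t=cv2.imread("pics/a_top.png");s=cv2.imread("pics/a_scene.png")
x,y=.6205,.1515
it=[(circ(x,y,.095,.022),(0,0,255)),(circ(x,y,.087,.03),(0,255,255)),(circ(x,y,.04,.046),(0,255,0)),(circ(x,y,.008,.046),(255,0,0)),(circ(x,y,.008,.098),(255,0,255))]
cx,cy=.671,-.0055
it2=[(circ(cx,cy,.03,.054),(0,0,255)),(circ(cx,cy,.03,.033),(0,255,255)),(circ(cx,cy,.0,.054),(255,0,0))]
cv2.imwrite("pics/c1.png",np.vstack([np.hstack([over(t,"top",262,197,66,50,6,it),over(t,"top",335,177,66,50,6,it2)]),np.hstack([over(s,"scene",371,290,66,50,6,it),over(s,"scene",286,305,66,50,6,it2)])]))
E
```

```text
(no output)
```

View pics/c1.png

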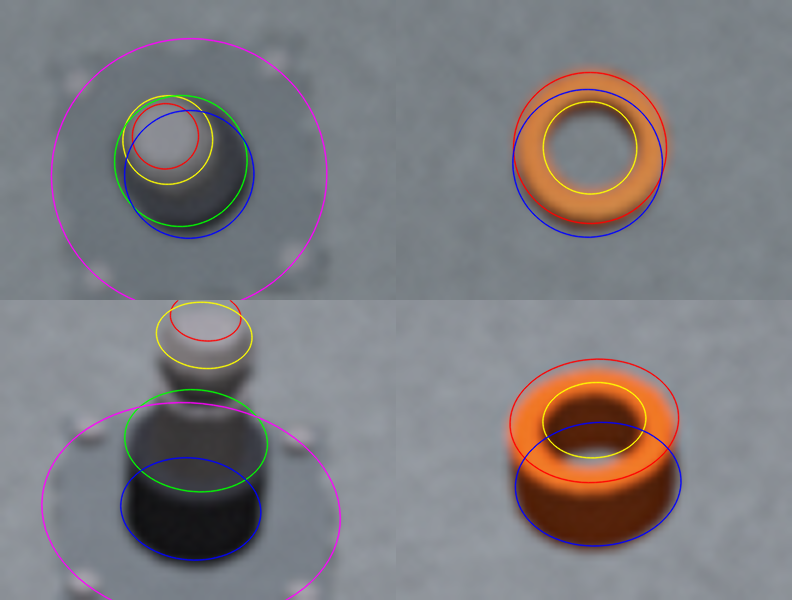

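```bash
cat >> h.py <<'E'
from scipy.spatial.transform import Rotation as Ro
def tool():
    s=ctrl.get_state();return np.array(s["position"]),Ro.from_rotvec(s["tool_rot"]).as_matrix(),s
def delta(target,yaw=None):
    """mm shift in tool axes to world target; turn rotvec in tool axes for tool pointing down, jaw(z) axis at heading yaw"""
    p,R,s=tool();d=R.T@(np.array(target)-p)*1000
    w=None
    if yaw is not None:
        best=None
        for y in(yaw,yaw+np.pi):
            z=np.array([np.cos(y),np.sin(y),0]);yy=np.array([0,0,-1.]);x=np.cross(yy,z)
            r=Ro.from_matrix(R.T@np.stack([x,yy,z],1)).as_rotvec()
            if best is None or np.linalg.norm(r)<np.linalg.norm(best):best=r
        w=best
    return d.round(2),w
def show(target=None,yaw=None):
    p,R,s=tool();print("t",s["time"],"p",p.round(4),"F",np.round(s["ft_force"],2),"T",np.round(s["torque"],2),"g",round(s["grip_width"],4),"j7",np.round(s["joint_positions"],2))
    print(R.round(4).tolist())
    if target is not None: print("delta",*delta(target,yaw))
E
python3 - <<'E'
from h import *
h=np.pi/2-.172
show([.672,-.0055,.15],h+np.pi/2)
E
```

```text
t 0.1 p [ 0.2605 -0.595   0.2216] F [ 0.48  0.18 -0.61] T [-0.01 -0.03 -0.02] g 0.9996 j7 [ 1.17  0.32 -0.07  1.45  0.02  1.37 -0.06]
[[-0.916, -0.0008, 0.4012], [-0.4012, 0.0016, -0.916], [0.0001, -1.0, -0.0018]]
delta [-613.42   72.16 -374.75] [ 1.68162071e-03 -9.86023330e-01 -7.79469369e-04]
```

>>> {"api": "play_rows", "payload": {
  "translation": [
    [-30,3.6,-18],
    [-31,3.6,-19],
    [-31,3.6,-19],
    [-31,3.6,-19],
    [-31,3.6,-19],
    [-31,3.6,-19],
    [-31,3.6,-19],
    [-31,3.6,-19],
    [-31,3.6,-19],
    [-31,3.6,-19]
  ],
  "turn": [
    [0,0,0],
    [0,0,0],
    [0,0,0],
    [0,0,0],
    [0,0,0],
    [0,0,0],
    [0,0,0],
    [0,0,0],
    [0,0,0],
    [0,0,0]
  ],
  "fingers": [1,1,1,1,1,1,1,1,1,1]
}}

```text
time: 0.93
position: [0.4684, -0.2966, 0.1861]
tool_rot: [-0.418, 1.994, -1.994]
ft_force: [0.5, 0.2, -0.0]
grip_width: 1.0
```

>>> {"api": "play_rows", "payload": {
  "translation": [
    [-31,3.6,-19],
    [-31,3.6,-19],
    [-31,3.6,-19],
    [-31,3.6,-19],
    [-31,3.6,-19],
    [-31,3.6,-19],
    [-31,3.6,-19],
    [-31,3.6,-19],
    [-31,3.6,-19],
    [-25,3.6,-14.6]
  ],
  "turn": [
    [0,0,0],
    [0,0,0],
    [0,0,0],
    [0,0,0],
    [0,0,0],
    [0,0,0],
    [0,0,0],
    [0,0,0],
    [0,0,0],
    [0,0,0]
  ],
  "fingers": [1,1,1,1,1,1,1,1,1,1]
}}

```text
time: 1.77
position: [0.6727, -0.003, 0.1498]
tool_rot: [-0.42, 1.994, -1.992]
ft_force: [0.4, -0.3, 0.5]
grip_width: 1.003
```

>>> {"api": "play_rows", "payload": {
  "translation": [
    [0,0,0],
    [0,0,0],
    [0,0,0],
    [0,0,0],
    [0,0,0],
    [0,0,0],
    [0,0,0],
    [0,0,0],
    [0,0,0],
    [0,0,0]
  ],
  "turn": [
    [0,-0.11,0],
    [0,-0.11,0],
    [0,-0.11,0],
    [0,-0.11,0],
    [0,-0.11,0],
    [0,-0.11,0],
    [0,-0.11,0],
    [0,-0.11,0],
    [0,-0.106,0],
    [0,0,0]
  ],
  "fingers": [1,1,1,1,1,1,1,1,1,1]
}}

```text
time: 2.6
position: [0.6716, -0.0065, 0.1498]
tool_rot: [-1.125, 1.334, -1.332]
ft_force: [0.1, 0.5, -0.6]
grip_width: 1.002
```

```bash
python3 - <<'E'
from h import *
show([.672,-.0055,.15],np.pi-.172)
t=ctrl.get_image("top");s=ctrl.get_image("scene");cv2.imwrite("pics/d_top.png",t);cv2.imwrite("pics/d_scene.png",s)
p,R,_=tool()
us=cams["scene"].proj(p)[0];ut=cams["top"].proj(p)[0];print(us,ut)
def d(im,u,v): u,v=int(u),int(v);return cv2.resize(im[v-50:v+50,u-66:u+66],None,fx=3,fy=3,interpolation=cv2.INTER_CUBIC)
cv2.imwrite("pics/d1.png",np.hstack([d(s,*us),d(t,*ut)]))
E
```

```text
t 2.6 p [ 0.6716 -0.0065  0.1498] F [ 0.09  0.49 -0.62] T [-0.02 -0.11 -0.07] g 1.0022 j7 [ 0.44  0.48 -0.64  1.46  0.29  1.29 -0.4 ]
[[-0.1687, -0.0013, 0.9857], [-0.9857, 0.0002, -0.1687], [-0.0, -1.0, -0.0013]]
delta [-1.1  -0.22  0.25] [1.31786651e-03 2.48478371e-03 9.61184908e-07]
[282.11363122 253.4084284 ] [336.15615807 164.2276768 ]
```

View pics/d1.png

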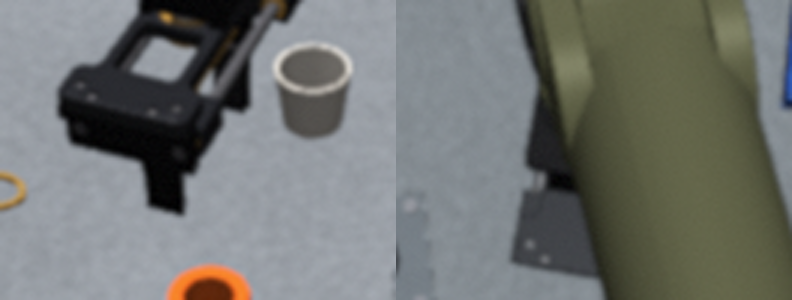

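```bash
python3 - <<'E'
from h import *
s=cv2.imread("pics/d_scene.png");p,R,_=tool();S=cams["scene"]
for dx in(-.0095,0,.0095):
  for dz in(.0435,.0585): print(dx,dz,S.proj(p+R@[dx,0,dz]).round(1), S.proj(p+R@[dx,0,-dz]).round(1))
u,v=272,262
c=cv2.resize(s[v-30:v+30,u-40:u+40],None,fx=10,fy=10,interpolation=cv2.INTER_CUBIC)
for dz in(.0435,.0585):
  q=(S.proj(np.array([p+R@[dx,0,dz] for dx in(-.0095,.0095)]))-[u-40,v-30]+.5)*10
  cv2.polylines(c,[q.round().astype(int)],False,(0,0,255) if dz>.05 else(0,255,255),1)
cv2.imwrite("pics/d2.png",c)
E
```

```text
-0.0095 0.0435 [[277.1 270.6]] [[296.3 239.7]]
-0.0095 0.0585 [[273.6 276.3]] [[299.4 234.7]]
0 0.0435 [[272.1 269.2]] [[291.5 238.5]]
0 0.0585 [[268.5 274.9]] [[294.6 233.6]]
0.0095 0.0435 [[267.1 267.9]] [[286.8 237.3]]
0.0095 0.0585 [[263.5 273.6]] [[289.9 232.4]]
```

View pics/d2.png

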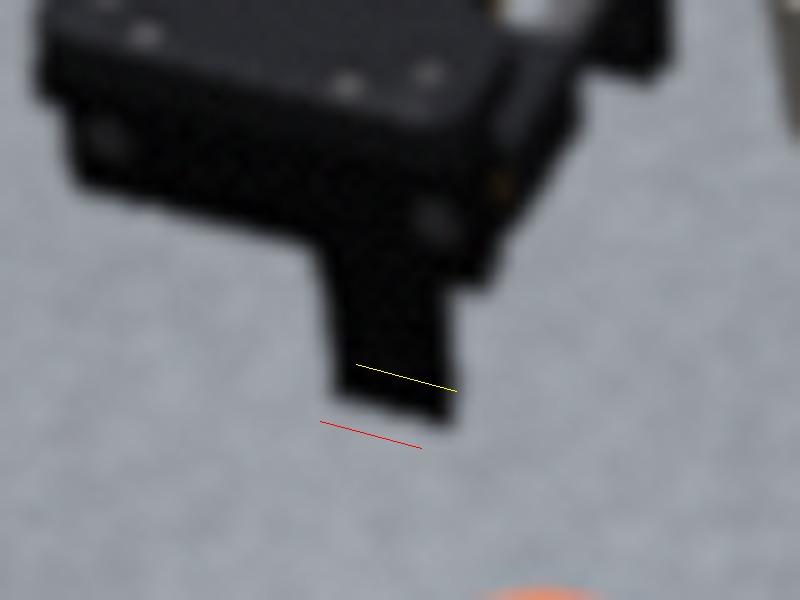

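>>> {"api": "play_rows", "payload": {
  "translation": [
    [-1,20,1],
    [0,24,0],
    [0,24,0],
    [0,24,0],
    [0,24,0],
    [0,16,0],
    [0,11.5,0],
    [0,0,0],
    [0,0,0],
    [0,0,0]
  ],
  "turn": [
    [0,0,0],
    [0,0,0],
    [0,0,0],
    [0,0,0],
    [0,0,0],
    [0,0,0],
    [0,0,0],
    [0,0,0],
    [0,0,0],
    [0,0,0]
  ],
  "fingers": [1,1,1,1,1,1,1,1,0.6,0.4],
  "grip_force": 15
}}

```text
time: 3.53
position: [0.6742, -0.0054, 0.0084]
tool_rot: [-1.121, 1.334, -1.336]
ft_force: [-0.1, 0.2, 0.4]
grip_width: 0.917
```

>>> {"api": "play_rows", "payload": {
  "translation": [
    [0,0,0],
    [0,0,0],
    [0,0,0],
    [0,0,0],
    [0,0,0],
    [0,0,0],
    [0,0,0],
    [0,0,0],
    [0,0,0],
    [0,0,0]
  ],
  "turn": [
    [0,0,0],
    [0,0,0],
    [0,0,0],
    [0,0,0],
    [0,0,0],
    [0,0,0],
    [0,0,0],
    [0,0,0],
    [0,0,0],
    [0,0,0]
  ],
  "fingers": [0.2,0,-0.2,-0.3,-0.3,-0.3,-0.3,-0.3,-0.3,-0.3]
}}

```text
time: 4.37
position: [0.6734, -0.0056, 0.0076]
tool_rot: [-1.123, 1.334, -1.335]
ft_force: [-1.1, -0.5, 5.3]
grip_width: 0.617
```

```bash
python3 - <<'E'
from h import *
show()
s=ctrl.get_image("scene");cv2.imwrite("pics/e_scene.png",s)
u,v=286,295
cv2.imwrite("pics/e1.png",cv2.resize(s[v-40:v+40,u-50:u+50],None,fx=7,fy=7,interpolation=cv2.INTER_CUBIC))
E
```

```text
t 4.3667 p [ 0.6734 -0.0056  0.0076] F [-1.06 -0.52  5.34] T [-0.1   0.28  0.07] g 0.6168 j7 [ 0.41  0.62 -0.59  1.58  0.38  1.06 -0.46]
[[-0.1712, 0.0006, 0.9852], [-0.9852, -0.0003, -0.1712], [0.0002, -1.0, 0.0006]]
```

View pics/e1.png

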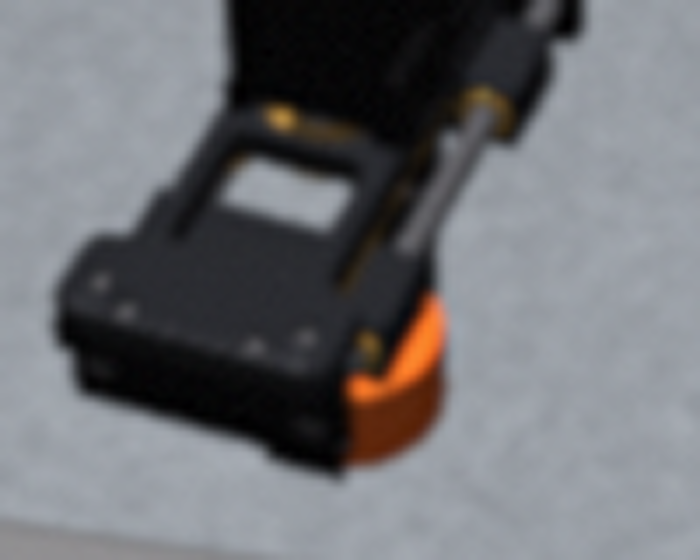

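```bash
cat > n.py <<'E'
from ov import *
from m import omask,blobs
t=cv2.imread("pics/a_top.png");s=cv2.imread("pics/a_scene.png")
T,S=cams["top"],cams["scene"]
# silhouette hull centre predicted vs seen (bbox centre, area-centroid)
def cen(c): m=cv2.moments(c);return np.array([m["m10"]/m["m00"],m["m01"]/m["m00"]])
off={}
for n,im,roi in(("top",t,(295,137,375,217)),("scene",s,(246,265,326,345))):
    h=cv2.cvtColor(im,cv2.COLOR_BGR2HSV);m=cv2.inRange(h,(3,120,40),(16,255,255));c=blobs(m,roi)[0]
    P=np.r_[circ(.6734,-.0055,.03,.054),circ(.6734,-.0055,.0,.054)]
    hull=cv2.convexHull(cams[n].proj(P).astype(np.float32))
    off[n]=cen(c)-cen(hull);print(n,off[n],cv2.contourArea(c),cv2.contourArea(hull))
bt=np.array([(100,95),(263,77),(280,240),(117,256)])/5+(222,167)
bs=np.array([(108,132),(285,138),(105,260),(287,270)])/5+(331,260)
st=np.array([177,147])/5+(222,167); ss=np.array([207,50])/5+(331,260)
g=.4 # cv2 resize centre shift
for nm,b,C,n in(("bolts",bt.mean(0)-g,T,"top"),("bolts",bs.mean(0)-g,S,"scene")):
    print(nm,n,C.plane(*(b-off[n]),.010))
print("stub z87 top",T.plane(*(st-g-off["top"]),.088)); print("stub z95 scene",S.plane(*(ss-g-off["scene"]),.095))
E
python3 n.py | tail -6
```

```text
top [0.37624326 0.07565638] 461.0 558.8171756314114
scene [-0.2547237  -0.13513985] 619.0 746.7761730756611
bolts top [0.62153467 0.15307971 0.01      ]
bolts scene [0.62356077 0.15337223 0.01      ]
stub z87 top [0.61812851 0.15103876 0.088     ]
stub z95 scene [0.62700004 0.15316386 0.095     ]
```

```bash
python3 - <<'E'
from ov import *
t=cv2.imread("pics/a_top.png");s=cv2.imread("pics/a_scene.png")
x,y=.622,.153
def sq(x,y,z,a,h=.045):
    q=np.array([(-h,-h),(h,-h),(h,h),(-h,h),(-h,-h)]);c,s_=np.cos(a),np.sin(a);return np.c_[q@np.array([[c,s_],[-s_,c]])+[x,y],np.full(5,z)]
it=[(circ(x,y,.095,.022),(0,0,255)),(circ(x,y,.087,.03),(0,255,255)),(circ(x,y,.04,.046),(0,255,0)),(circ(x,y,.008,.046),(255,0,0)),(circ(x,y,.077,.03),(255,255,0)),(sq(x,y,.008,.12),(255,0,255))]
cv2.imwrite("pics/c2.png",np.hstack([over(t,"top",262,197,50,60,8,it),over(s,"scene",371,290,50,60,8,it)]))
E
```

```text
(no output)
```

View pics/c2.png

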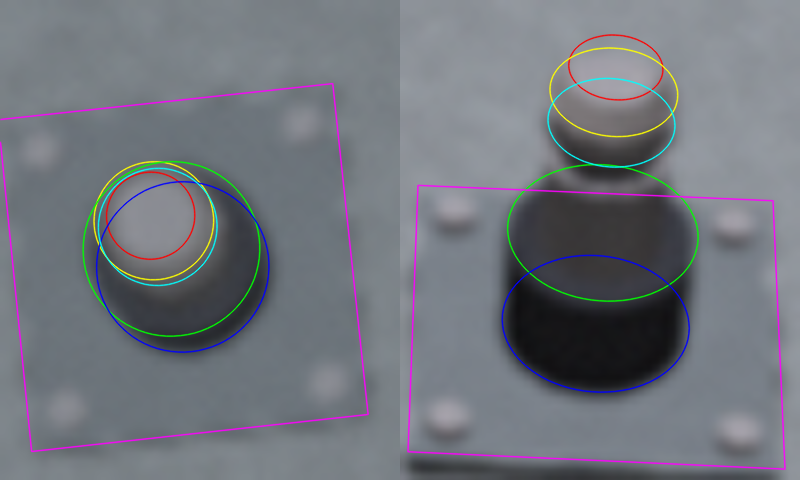

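>>> {"api": "play_rows", "payload": {
  "translation": [
    [0,-8,0],
    [0,-15,0],
    [0,-20,0],
    [0,-20,0],
    [0,-20,0],
    [0,-20,0],
    [0,-10,0],
    [0,0,0],
    [0,0,0],
    [0,0,0]
  ],
  "turn": [
    [0,0,0],
    [0,0,0],
    [0,0,0],
    [0,0,0],
    [0,0,0],
    [0,0,0],
    [0,0,0],
    [0,0,0],
    [0,0,0],
    [0,0,0]
  ],
  "fingers": [-0.3,-0.3,-0.3,-0.3,-0.3,-0.3,-0.3,-0.3,-0.3,-0.3]
}}

```text
time: 5.25
position: [0.6723, -0.0058, 0.1187]
tool_rot: [-1.125, 1.336, -1.334]
ft_force: [1.1, 1.4, -1.1]
grip_width: 0.613
```

```bash
python3 - <<'E'
from h import *
show([.6225,.153,.121])
s=ctrl.get_image("scene");cv2.imwrite("pics/f_scene.png",s)
u,v=300,255
cv2.imwrite("pics/f1.png",cv2.resize(s[v-60:v+60,u-80:u+80],None,fx=5,fy=5,interpolation=cv2.INTER_CUBIC))
E
```

```text
t 5.25 p [ 0.6723 -0.0058  0.1187] F [ 1.14  1.36 -1.09] T [ 0.03 -0.09  0.04] g 0.6126 j7 [ 0.44  0.51 -0.63  1.5   0.31  1.24 -0.41]
[[-0.1711, -0.0021, 0.9852], [-0.9852, -0.0002, -0.1712], [0.0006, -1.0, -0.002]]
delta [-147.91   -2.24  -76.2 ] None
```

View pics/f1.png

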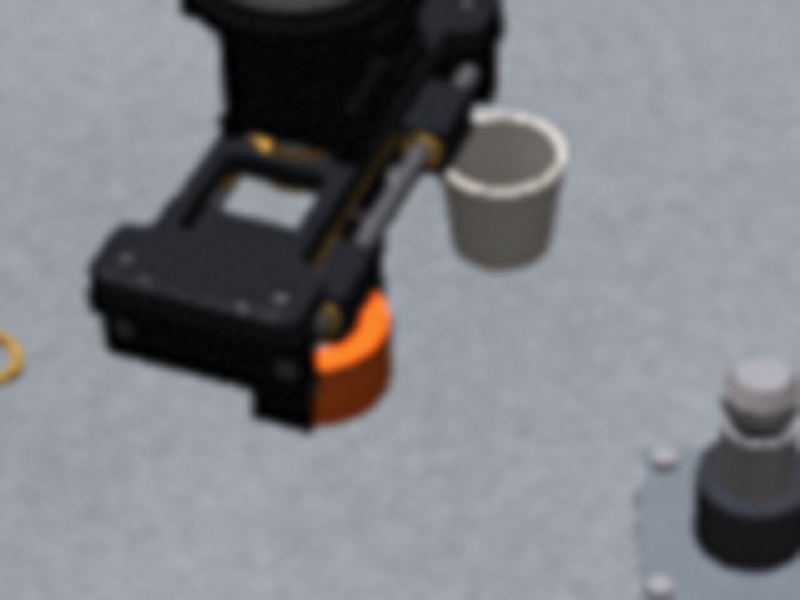

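>>> {"api": "play_rows", "payload": {
  "translation": [
    [-12,0,-6],
    [-24,0,-12],
    [-28,0,-14],
    [-28,0,-15],
    [-28,0,-15],
    [-18,0,-9],
    [-10,0,-5],
    [0,0,0],
    [0,0,0],
    [0,0,0]
  ],
  "turn": [
    [0,0,0],
    [0,0,0],
    [0,0,0],
    [0,0,0],
    [0,0,0],
    [0,0,0],
    [0,0,0],
    [0,0,0],
    [0,0,0],
    [0,0,0]
  ],
  "fingers": [-0.3,-0.3,-0.3,-0.3,-0.3,-0.3,-0.3,-0.3,-0.3,-0.3]
}}

```text
time: 6.13
position: [0.6243, 0.1508, 0.1195]
tool_rot: [-1.123, 1.336, -1.338]
ft_force: [0.5, 0.2, -0.9]
grip_width: 0.609
```

```bash
python3 - <<'E'
from ov import *
show([.6225,.153,.121],np.pi-.172)
s=ctrl.get_image("scene");cv2.imwrite("pics/g_scene.png",s)
p,R,_=tool();z=p[2]-.0076
it=[(circ(p[0],p[1],z,.054),(255,0,0)),(circ(p[0],p[1],z+.03,.054),(0,0,255)),(circ(.6225,.153,.04,.046),(0,255,0))]
c=over(s,"scene",371,275,80,80,7,it)
cv2.imwrite("pics/g1.png",c)
E
```

```text
t 6.1333 p [0.6243 0.1508 0.1195] F [ 0.49  0.21 -0.9 ] T [-0.04 -0.02 -0.02] g 0.6092 j7 [ 0.25  0.46 -0.69  1.58  0.31  1.22 -0.67]
[[-0.1738, -0.0003, 0.9848], [-0.9848, -0.0017, -0.1738], [0.0017, -1.0, 0.0]]
delta [-1.88 -1.52 -2.12] [-3.20964214e-05 -2.64492911e-03  1.73656085e-03]
```

View pics/g1.png

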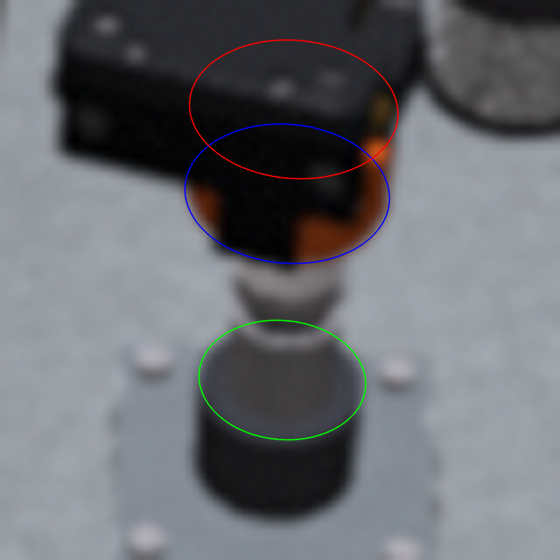

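>>> {"api": "play_rows", "payload": {
  "translation": [
    [-1.4,0,-2],
    [0,3,0],
    [0,3,0],
    [0,3,0],
    [0,3,0],
    [0,3,0],
    [0,3,0],
    [0,2,0],
    [0,2,0],
    [0,0,0]
  ],
  "turn": [
    [0,0,0],
    [0,0,0],
    [0,0,0],
    [0,0,0],
    [0,0,0],
    [0,0,0],
    [0,0,0],
    [0,0,0],
    [0,0,0],
    [0,0,0]
  ],
  "fingers": [-0.3,-0.3,-0.3,-0.3,-0.3,-0.3,-0.3,-0.3,-0.3,-0.3]
}}

```text
time: 7.02
position: [0.6215, 0.155, 0.0975]
tool_rot: [-1.124, 1.335, -1.335]
ft_force: [0.6, -0.7, -1.2]
grip_width: 0.614
```

```bash
python3 - <<'E'
from ov import *
show([.6225,.1525,.121],np.pi-.172)
E
```

```text
t 7.0167 p [0.6215 0.155  0.0975] F [ 0.59 -0.69 -1.24] T [-0.01 -0.07 -0.01] g 0.6138 j7 [ 0.24  0.48 -0.68  1.6   0.32  1.18 -0.68]
[[-0.171, -0.0008, 0.9853], [-0.9853, -0.0002, -0.171], [0.0003, -1.0, -0.0007]]
delta [  2.26 -23.55   1.34] [0.00072904 0.00017669 0.00034093]
```

>>> {"api": "play_rows", "payload": {
  "translation": [
    [1.5,0,0.8],
    [0,2,0],
    [0,2,0],
    [0,2,0],
    [0,2,0],
    [0,2,0],
    [0,2,0],
    [0,0,0],
    [0,0,0],
    [0,0,0]
  ],
  "turn": [
    [0,0,0],
    [0,0,0],
    [0,0,0],
    [0,0,0],
    [0,0,0],
    [0,0,0],
    [0,0,0],
    [0,0,0],
    [0,0,0],
    [0,0,0]
  ],
  "fingers": [-0.3,-0.3,-0.3,-0.3,-0.3,-0.3,-0.3,-0.3,-0.3,-0.3]
}}

```text
time: 7.85
position: [0.6224, 0.1534, 0.0861]
tool_rot: [-1.123, 1.335, -1.335]
ft_force: [-0.2, 0.7, -0.6]
grip_width: 0.611
```

```bash
python3 - <<'E'
from ov import *
show([.6225,.1525,.121],np.pi-.172)
s=ctrl.get_image("scene");cv2.imwrite("pics/i_scene.png",s)
cv2.imwrite("pics/i1.png",over(s,"scene",371,275,80,80,7,[]))
show()
E
```

```text
t 7.85 p [0.6224 0.1534 0.0861] F [-0.18  0.65 -0.63] T [-0.04 -0.08  0.05] g 0.6105 j7 [ 0.24  0.49 -0.68  1.61  0.33  1.16 -0.68]
[[-0.1711, 0.0001, 0.9853], [-0.9853, -0.0, -0.1711], [0.0, -1.0, 0.0001]]
delta [  0.9  -34.94   0.26] [-6.63948804e-05  5.65995158e-05  1.89471545e-05]
t 7.9 p [0.6224 0.1534 0.0861] F [ 0.84 -0.12 -1.17] T [ 0.  -0.1 -0. ] g 0.6166 j7 [ 0.24  0.49 -0.68  1.61  0.33  1.16 -0.68]
[[-0.1711, 0.0002, 0.9853], [-0.9853, -0.0001, -0.1711], [0.0, -1.0, 0.0002]]
```

View pics/i1.png

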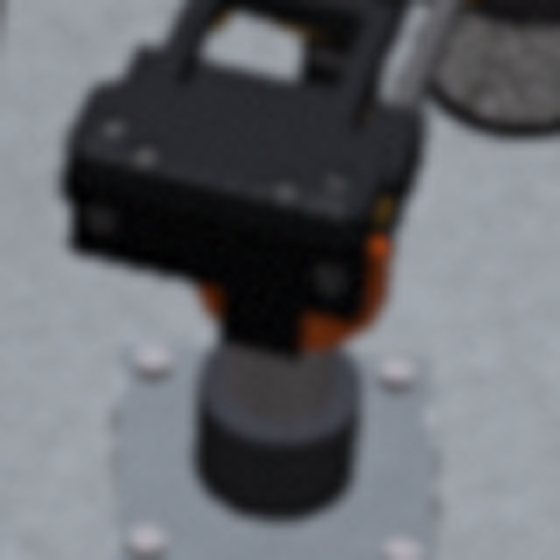

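>>> {"api": "play_rows", "payload": {
  "translation": [
    [0,3,0],
    [0,4,0],
    [0,4,0],
    [0,4,0],
    [0,4,0],
    [0,4,0],
    [0,4,0],
    [0,4,0],
    [0,3,0],
    [0,2,0]
  ],
  "turn": [
    [0,0,0],
    [0,0,0],
    [0,0,0],
    [0,0,0],
    [0,0,0],
    [0,0,0],
    [0,0,0],
    [0,0,0],
    [0,0,0],
    [0,0,0]
  ],
  "fingers": [-0.3,-0.3,-0.3,-0.3,-0.3,-0.3,-0.3,-0.3,-0.3,-0.3]
}}

```text
time: 8.73
position: [0.6222, 0.1533, 0.0494]
tool_rot: [-1.123, 1.335, -1.335]
ft_force: [0.2, -0.1, -0.5]
grip_width: 0.616
```

```bash
python3 - <<'E'
from ov import *
show([.6225,.1525,.121],np.pi-.172)
E
```

```text
t 8.7333 p [0.6222 0.1533 0.0494] F [ 0.25 -0.13 -0.45] T [-0.01 -0.1  -0.01] g 0.6158 j7 [ 0.23  0.52 -0.66  1.64  0.35  1.1  -0.7 ]
[[-0.1711, -0.0006, 0.9852], [-0.9852, -0.0002, -0.1711], [0.0003, -1.0, -0.0005]]
delta [  0.72 -71.57   0.43] [5.07932403e-04 1.95870629e-05 3.05638112e-04]
```

>>> {"api": "play_rows", "payload": {
  "translation": [
    [0,1,0],
    [0,1,0],
    [0,0,0],
    [0,0,0],
    [0,0,0],
    [0,0,0],
    [0,0,0],
    [0,0,0],
    [0,0,0],
    [0,0,0]
  ],
  "turn": [
    [0,0,0],
    [0,0,0],
    [0,0,0],
    [0,0,0],
    [0,0,0],
    [0,0,0],
    [0,0,0],
    [0,0,0],
    [0,0,0],
    [0,0,0]
  ],
  "fingers": [-0.3,-0.3,-0.3,-0.3,0.3,0.5,0.7,0.9,1,1]
}}

```text
time: 9.57
position: [0.6224, 0.1533, 0.0481]
tool_rot: [-1.123, 1.335, -1.335]
ft_force: [-0.3, 0.8, 0.4]
grip_width: 0.937
```

```bash
python3 - <<'E'
from ov import *
show([.6225,.1525,.121],np.pi-.172)
E
```

```text
t 9.5667 p [0.6224 0.1533 0.0481] F [-0.28  0.84  0.35] T [-0.06 -0.01 -0.  ] g 0.9368 j7 [ 0.23  0.53 -0.66  1.64  0.35  1.1  -0.7 ]
[[-0.1712, 0.0002, 0.9852], [-0.9852, -0.0001, -0.1712], [0.0001, -1.0, 0.0002]]
delta [  0.83 -72.89   0.22] [-1.72323825e-04 -5.20458005e-05  7.35291877e-05]
```

>>> {"api": "play_rows", "payload": {
  "translation": [
    [0,0,0],
    [0,-5,0],
    [0,-12,0],
    [0,-18,0],
    [0,-20,0],
    [0,-20,0],
    [0,-20,0],
    [0,-20,0],
    [0,-20,0],
    [0,-5,0]
  ],
  "turn": [
    [0,0,0],
    [0,0,0],
    [0,0,0],
    [0,0,0],
    [0,0,0],
    [0,0,0],
    [0,0,0],
    [0,0,0],
    [0,0,0],
    [0,0,0]
  ],
  "fingers": [1,1,1,1,1,1,1,1,1,1]
}}

```text
time: 10.4
position: [0.6242, 0.1544, 0.1931]
tool_rot: [-1.117, 1.331, -1.336]
ft_force: [0.8, -0.6, 1.1]
grip_width: 1.001
```

>>> {"api": "play_rows", "payload": {
  "translation": [
    [20,0,1.5],
    [30,0,2.5],
    [34,0,2.5],
    [34,0,2.5],
    [34,0,2.5],
    [34,0,2.5],
    [34,0,2.5],
    [34,0,2.5],
    [34,0,2.5],
    [34,0,2.5]
  ],
  "turn": [
    [0,0,0],
    [0,0,0],
    [0,0,0],
    [0,0,0],
    [0,0,0],
    [0,0,0],
    [0,0,0],
    [0,0,0],
    [0,0,0],
    [0,0,0]
  ],
  "fingers": [1,1,1,1,1,1,1,1,1,1]
}}

```text
time: 11.23
position: [0.5904, -0.1695, 0.1881]
tool_rot: [-1.123, 1.334, -1.335]
ft_force: [0.6, -0.5, -0.6]
grip_width: 0.997
```

```bash
python3 - <<'E'
from ov import *
show([.5807,-.2936,.15],np.pi-.172)
s=ctrl.get_image("scene");cv2.imwrite("pics/j_scene.png",s)
t=ctrl.get_image("top");cv2.imwrite("pics/j_top.png",t)
x,y=.6223,.1533
it=[(circ(x,y,.095,.022),(0,0,255)),(circ(x,y,.087,.03),(0,255,255)),(circ(x,y,.07,.054),(0,255,0)),(circ(x,y,.04,.054),(255,0,0))]
cv2.imwrite("pics/j1.png",np.hstack([over(t,"top",262,197,56,60,7,it),over(s,"scene",371,290,56,60,7,it)]))
E
```

```text
t 11.2333 p [ 0.5904 -0.1695  0.1881] F [ 0.65 -0.54 -0.56] T [-0.04 -0.13 -0.04] g 0.9973 j7 [ 0.72  0.32 -0.59  1.58  0.18  1.3  -0.07]
[[-0.171, 0.0001, 0.9853], [-0.9853, -0.0003, -0.171], [0.0003, -1.0, 0.0001]]
delta [123.87  38.16  11.7 ] [-0.00011037  0.0001551   0.0002726 ]
```

View pics/j1.png

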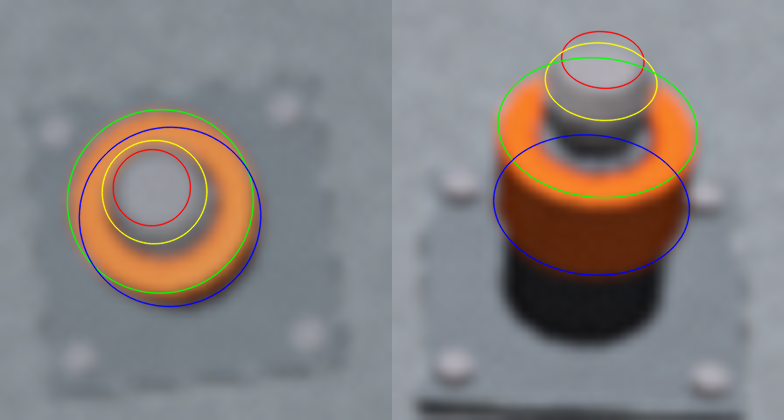

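View pics/j_scene.png

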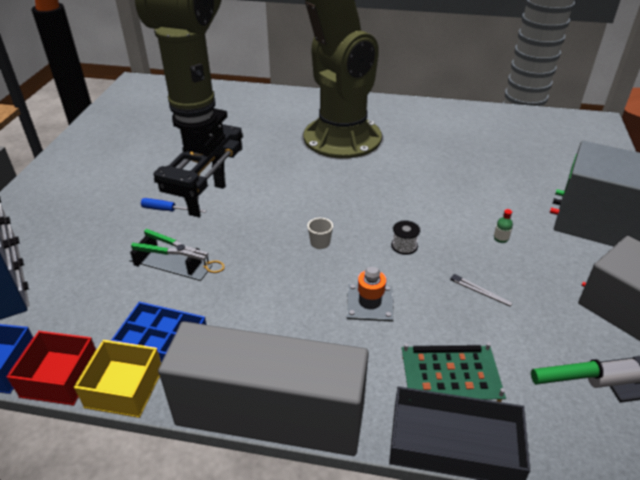

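View pics/j_top.png

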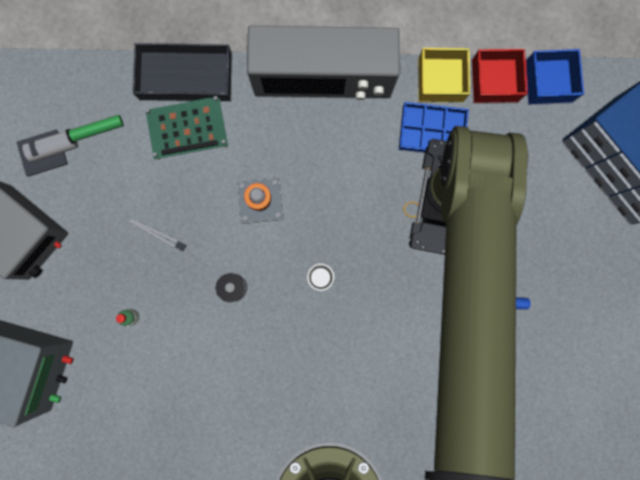

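```bash
python3 - <<'E' | tail -8
from ov import *
from m import blobs
t=cv2.imread("pics/j_top.png");s=cv2.imread("pics/j_scene.png")
def cen(c): m=cv2.moments(c);return np.array([m["m10"]/m["m00"],m["m01"]/m["m00"]])
off={"top":(.376,.076),"scene":(-.255,-.135)}
for n,im,roi in(("top",t,(225,160,300,235)),("scene",s,(335,250,405,330))):
    h=cv2.cvtColor(im,cv2.COLOR_BGR2HSV);m=cv2.inRange(h,(3,120,40),(16,255,255));c=cv2.convexHull(blobs(m,roi)[0])
    x,y=.6223,.1533;P=np.r_[circ(x,y,.07,.054),circ(x,y,.04,.054)]
    hull=cv2.convexHull(cams[n].proj(P).astype(np.float32))
    d=cen(c)-cen(hull)-off[n]
    q=cams[n].proj([x,y,.055])[0];print(n,d,cams[n].plane(*(q+d),.055))
E
```

```text
(272, 292, 27, 29)
((285.0708923339844, 301.5329895019531), (19.07086181640625, 26.251869201660156), 85.8078842163086) [ 0.67645697 -0.00520439  0.03      ]
top ((478.63385009765625, 228.128173828125), (38.538753509521484, 7.263651371002197), 19.79887580871582) [ 0.5711 -0.2664  0.056 ] [ 0.5475 -0.3424  0.056 ]
top ((481.5, 211.0), (6.0, 37.0), 90.0) [ 0.5986 -0.2728  0.056 ] [ 0.5959 -0.35    0.056 ]
scene ((148.9038543701172, 246.9807586669922), (36.2814826965332, 6.6679487228393555), 11.309932708740234) [ 0.5991 -0.3498  0.056 ] [ 0.605  -0.2691  0.056 ]
scene ((158.65516662597656, 235.862060546875), (31.568208694458008, 5.570859909057617), 21.801406860351562) [ 0.5524 -0.3417  0.056 ] [ 0.5758 -0.2661  0.056 ]
top [-0.18871264 -0.14821407] [0.6226049  0.15369406 0.055     ]
scene [0.01056946 1.93822456] [0.62748383 0.15392174 0.055     ]
```

>>> {"api": "play_rows", "payload": {
  "translation": [
    [20,5,2],
    [30,5,3],
    [30,5,3],
    [24,6,2],
    [12,6,1.5],
    [7,5,0.5],
    [0,0,0],
    [0,0,0],
    [0,0,0],
    [0,0,0]
  ],
  "turn": [
    [0,0,0],
    [0,0,0],
    [0,0,0],
    [0,0,0],
    [0,0,0],
    [0,0,0],
    [0,0,0],
    [0,0,0],
    [0,0,0],
    [0,0,0]
  ],
  "fingers": [1,1,1,1,1,1,1,1,1,1]
}}

```text
time: 12.17
position: [0.5827, -0.289, 0.1568]
tool_rot: [-1.123, 1.332, -1.333]
ft_force: [0.2, 0.2, -0.1]
grip_width: 1.003
```

```bash
python3 - <<'E'
from ov import *
show([.581,-.293,.032],np.pi-.172)
s=ctrl.get_image("scene");cv2.imwrite("pics/k_scene.png",s)
p,R,_=tool();g=R@[0,0,.05]
it=[]
# vertical projection of tool centre to handle height & midline
q=np.array([p[0],p[1],.051]);ax=-R[:,0]
it=[(np.array([q-.055*ax,q+.05*ax]),(0,0,255)),(np.array([q-.0225*R[:,2],q+.0225*R[:,2]]),(0,255,255))]
cv2.imwrite("pics/k1.png",over(s,"scene",180,235,120,90,6,it))
E
```

```text
t 12.1667 p [ 0.5827 -0.289   0.1568] F [ 0.21  0.17 -0.14] T [ 0.03 -0.06 -0.  ] g 1.0027 j7 [ 0.83  0.41 -0.53  1.52  0.21  1.27  0.1 ]
[[-0.1681, 0.0011, 0.9858], [-0.9858, 0.0003, -0.1681], [-0.0004, -1.0, 0.001]]
delta [  4.32 124.75  -1.11] [-0.00101865  0.00305407 -0.00044956]
```

View pics/k1.png

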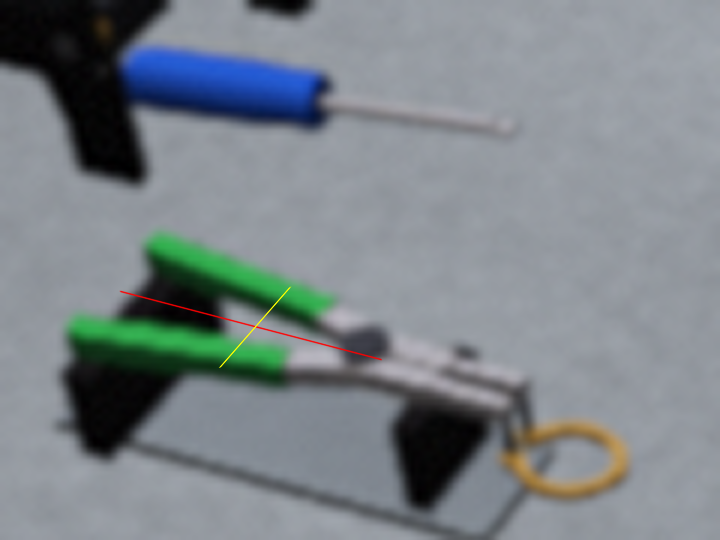

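>>> {"api": "play_rows", "payload": {
  "translation": [
    [4.3,8,-1],
    [0,14,0],
    [0,18,0],
    [0,18,0],
    [0,18,0],
    [0,18,0],
    [0,14,0],
    [0,10,0],
    [0,6,0],
    [0,0,0]
  ],
  "turn": [
    [0,0,0],
    [0,0,0],
    [0,0,0],
    [0,0,0],
    [0,0,0],
    [0,0,0],
    [0,0,0],
    [0,0,0],
    [0,0,0],
    [0,0,0]
  ],
  "fingers": [1,1,1,1,1,1,1,1,1,1],
  "grip_force": 40
}}

```text
time: 13.05
position: [0.579, -0.2949, 0.0303]
tool_rot: [-1.124, 1.337, -1.333]
ft_force: [-0.1, -1.6, -0.1]
grip_width: 0.998
```

>>> {"api": "play_rows", "payload": {
  "translation": [
    [0,0,0],
    [0,0,0],
    [0,0,0],
    [0,0,0],
    [0,0,0],
    [0,0,0],
    [0,0,0],
    [0,0,0],
    [0,0,0],
    [0,0,0]
  ],
  "turn": [
    [0,0,0],
    [0,0,0],
    [0,0,0],
    [0,0,0],
    [0,0,0],
    [0,0,0],
    [0,0,0],
    [0,0,0],
    [0,0,0],
    [0,0,0]
  ],
  "fingers": [1,1,1,1,1,1,1,1,1,1]
}}

```text
time: 13.88
position: [0.5799, -0.2953, 0.032]
tool_rot: [-1.123, 1.335, -1.335]
ft_force: [-0.5, -0.1, 0.1]
grip_width: 1.005
```

```bash
python3 - <<'E'
from ov import *
show([.581,-.293,.032],np.pi-.172)
E
```

```text
t 13.8833 p [ 0.5799 -0.2953  0.032 ] F [-0.53 -0.11  0.06] T [ 0.04 -0.14 -0.03] g 1.0049 j7 [ 0.81  0.52 -0.49  1.63  0.27  1.06  0.07]
[[-0.1711, -0.0, 0.9852], [-0.9852, -0.0001, -0.1711], [0.0001, -1.0, -0.0]]
delta [-2.45  0.04  0.65] [2.90639846e-05 1.87183198e-05 9.43636160e-05]
```

>>> {"api": "play_rows", "payload": {
  "translation": [
    [-2.4,0,0.6],
    [0,0,0],
    [0,0,0],
    [0,0,0],
    [0,0,0],
    [0,0,0],
    [0,0,0],
    [0,0,0],
    [0,0,0],
    [0,0,0]
  ],
  "turn": [
    [0,0,0],
    [0,0,0],
    [0,0,0],
    [0,0,0],
    [0,0,0],
    [0,0,0],
    [0,0,0],
    [0,0,0],
    [0,0,0],
    [0,0,0]
  ],
  "fingers": [1,1,0.8,0.6,0.4,0.3,0.2,0.1,0.1,0.1]
}}

```text
time: 14.72
position: [0.5809, -0.2931, 0.0321]
tool_rot: [-1.123, 1.335, -1.335]
ft_force: [0.2, -0.0, -0.3]
grip_width: 0.564
```

>>> {"api": "play_rows", "payload": {
  "translation": [
    [0,0,0],
    [0,0,0],
    [0,0,0],
    [0,0,0],
    [0,0,0],
    [0,0,0],
    [0,0,0],
    [0,0,0],
    [0,0,0],
    [0,0,0]
  ],
  "turn": [
    [0,0,0],
    [0,0,0],
    [0,0,0],
    [0,0,0],
    [0,0,0],
    [0,0,0],
    [0,0,0],
    [0,0,0],
    [0,0,0],
    [0,0,0]
  ],
  "fingers": [0,-0.05,-0.1,-0.15,-0.2,-0.25,-0.3,-0.35,-0.4,-0.4]
}}

```text
time: 15.55
position: [0.581, -0.2931, 0.0321]
tool_rot: [-1.123, 1.335, -1.335]
ft_force: [-0.5, -0.5, -0.0]
grip_width: 0.357
```

>>> {"api": "play_rows", "payload": {
  "translation": [
    [0,0,0],
    [0,0,0],
    [0,0,0],
    [0,0,0],
    [0,0,0],
    [0,0,0],
    [0,0,0],
    [0,0,0],
    [0,0,0],
    [0,0,0]
  ],
  "turn": [
    [0,0,0],
    [0,0,0],
    [0,0,0],
    [0,0,0],
    [0,0,0],
    [0,0,0],
    [0,0,0],
    [0,0,0],
    [0,0,0],
    [0,0,0]
  ],
  "fingers": [-0.5,-0.6,-0.6,-0.6,-0.6,-0.6,-0.6,-0.6,-0.6,-0.6]
}}

```text
time: 16.38
position: [0.581, -0.2931, 0.0321]
tool_rot: [-1.123, 1.335, -1.335]
ft_force: [0.0, 0.3, 0.0]
grip_width: 0.354
```

```bash
python3 - <<'E'
from ov import *
show()
s=ctrl.get_image("scene");cv2.imwrite("pics/l_scene.png",s)
t=ctrl.get_image("top");cv2.imwrite("pics/l_top.png",t)
cv2.imwrite("pics/l1.png",np.vstack([over(s,"scene",180,240,130,60,6,[]),over(t,"top",430,215,130,40,6,[])]))
E
```

```text
t 16.3833 p [ 0.581  -0.2931  0.0321] F [0.01 0.33 0.03] T [-0.14 -0.06 -0.  ] g 0.3537 j7 [ 0.81  0.52 -0.49  1.63  0.28  1.06  0.06]
[[-0.1711, 0.0001, 0.9853], [-0.9853, -0.0002, -0.1711], [0.0002, -1.0, 0.0001]]
```

View pics/l1.png

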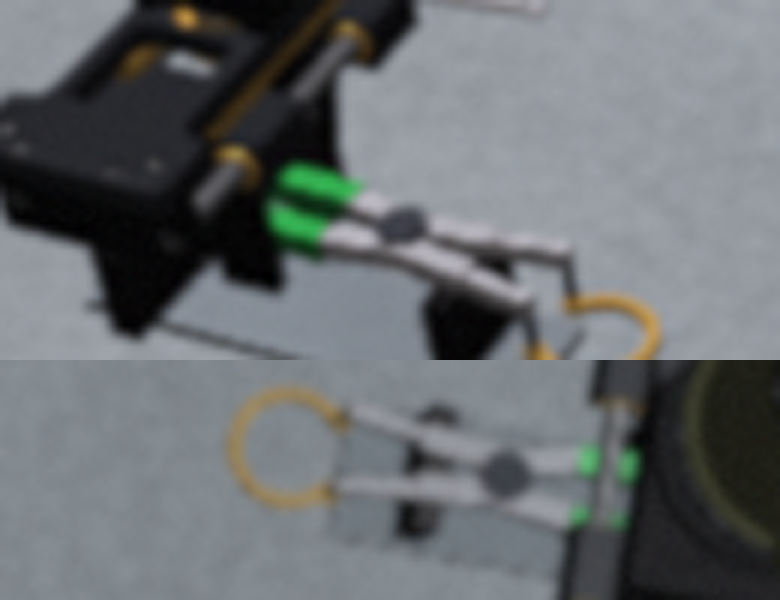

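```bash
cat > ring.py <<'E'
from ov import *
def brass(im): 
    h=cv2.cvtColor(im,cv2.COLOR_BGR2HSV);return cv2.inRange(h,(12,70,60),(28,255,255))
def ringfit(im,u,v,r=25):
    m=brass(im);z=np.zeros_like(m);u,v=int(u),int(v);z[v-r:v+r,u-r:u+r]=m[v-r:v+r,u-r:u+r]
    pts=cv2.findNonZero(z);e=cv2.fitEllipse(pts);hull=cv2.convexHull(pts);return e,hull,z
E
python3 - <<'E'
from ring import *
p,R,_=tool();f=-R[:,0]
c=p+f*.1245;c[2]=p[2]+.019-.023;print(c)
for n in("top","scene"):
    im=cv2.imread(f"pics/l_{n}.png");q=cams[n].proj(c)[0]
    e,h,z=ringfit(im,*q);print(n,q,e,cv2.fitEllipse(h),cams[n].plane(*e[0],c[2]))
    cv2.imwrite(f"pics/l_{n}r.png",over(im,n,int(q[0]),int(q[1]),60,50,8,[(circ(*c,.042),(0,0,255)),(circ(*c,.034),(0,255,255))]))
a=cv2.imread("pics/l_topr.png");b=cv2.imread("pics/l_scener.png");cv2.imwrite("pics/l2.png",cv2.resize(np.hstack([a,b]),None,fx=.83,fy=.83))
E
```

```text
[ 0.60230464 -0.17041798  0.02811589]
top [411.5858917 209.2015309] ((412.9273376464844, 209.25230407714844), (17.85036277770996, 19.017290115356445), 109.09945678710938) ((413.20465087890625, 209.474365234375), (19.278579711914062, 20.82654571533203), 120.77957916259766) [ 0.6022241  -0.1732624   0.02811589]
scene [215.02272948 265.40990534] ((213.73414611816406, 266.0943603515625), (13.163097381591797, 19.684955596923828), 83.00806427001953) ((213.5989990234375, 266.06695556640625), (14.857303619384766, 21.77992820739746), 81.87146759033203) [ 0.6047384  -0.17237102  0.02811589]
```

View pics/l2.png

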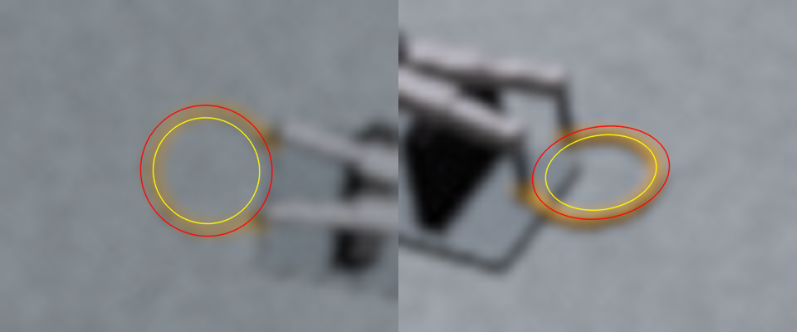

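>>> {"api": "play_rows", "payload": {
  "translation": [
    [0,-3,0],
    [0,-6,0],
    [0,-10,0],
    [0,-12,0],
    [0,-15,0],
    [0,-15,0],
    [0,-15,0],
    [0,-10,0],
    [0,-5,0],
    [0,0,0]
  ],
  "turn": [
    [0,0,0],
    [0,0,0],
    [0,0,0],
    [0,0,0],
    [0,0,0],
    [0,0,0],
    [0,0,0],
    [0,0,0],
    [0,0,0],
    [0,0,0]
  ],
  "fingers": [-0.6,-0.6,-0.6,-0.6,-0.6,-0.6,-0.6,-0.6,-0.6,-0.6]
}}

```text
time: 17.32
position: [0.5819, -0.2934, 0.1251]
tool_rot: [-1.122, 1.332, -1.337]
ft_force: [-0.9, -0.1, -1.3]
grip_width: 0.357
```

>>> {"api": "play_rows", "payload": {
  "translation": [
    [-10,-2,-1],
    [-18,-2,-2],
    [-25,-2,-3],
    [-25,0,-3],
    [-25,0,-3],
    [-25,0,-3],
    [-25,0,-3],
    [-20,0,-2],
    [-10,0,-1],
    [0,0,0]
  ],
  "turn": [
    [0,0,0],
    [0,0,0],
    [0,0,0],
    [0,0,0],
    [0,0,0],
    [0,0,0],
    [0,0,0],
    [0,0,0],
    [0,0,0],
    [0,0,0]
  ],
  "fingers": [-0.6,-0.6,-0.6,-0.6,-0.6,-0.6,-0.6,-0.6,-0.6,-0.6]
}}

```text
time: 18.15
position: [0.5913, -0.1048, 0.1285]
tool_rot: [-1.126, 1.333, -1.329]
ft_force: [-0.2, 0.2, -1.4]
grip_width: 0.357
```

```bash
python3 - <<'E'
from ring import *
show()
p,R,_=tool();f=-R[:,0]
c=p+f*.1232+R[:,2]*.0007;c[2]=p[2]+.019-.023;print(c)
ims=[]
for n in("top","scene"):
    im=ctrl.get_image(n);cv2.imwrite(f"pics/m_{n}.png",im);q=cams[n].proj(c)[0]
    e,h,z=ringfit(im,*q);print(n,q,e,cams[n].plane(*e[0],c[2]))
    ims.append(over(im,n,int(q[0]),int(q[1]),66,66,6,[(circ(*c,.042),(0,0,255)),(circ(*c,.034),(0,255,255))]))
cv2.imwrite("pics/m2.png",np.hstack(ims))
E
```

```text
t 18.15 p [ 0.5913 -0.1048  0.1285] F [-0.21  0.19 -1.39] T [-0.1  -0.08 -0.05] g 0.3571 j7 [ 0.64  0.34 -0.61  1.68  0.21  1.19 -0.19]
[[-0.1657, -0.0011, 0.9862], [-0.9862, 0.0018, -0.1657], [-0.0016, -1.0, -0.0014]]
[0.61237209 0.01657088 0.12449196]
top [323.75069666 196.67752466] ((324.4114990234375, 196.93905639648438), (19.399242401123047, 20.397232055664062), 109.82363891601562) [0.61186921 0.01527608 0.12449196]
scene [301.92672434 244.12882281] ((299.7907409667969, 244.84954833984375), (13.768051147460938, 22.277233123779297), 88.94395446777344) [0.61510952 0.01303468 0.12449196]
```

View pics/m2.png

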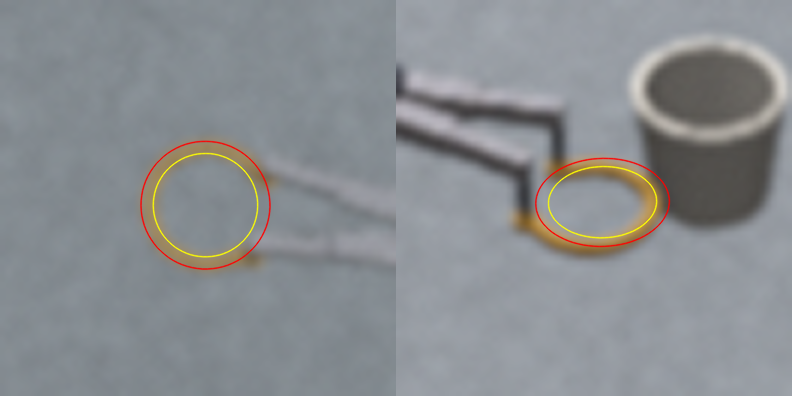

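>>> {"api": "play_rows", "payload": {
  "translation": [
    [-8,0,-0.5],
    [-16,0,-1.5],
    [-20,0,-2],
    [-22,0,-2],
    [-22,0,-2],
    [-20,0,-2],
    [-15,0,-1.5],
    [-9,0,-1],
    [-5,0,0],
    [0,0,0]
  ],
  "turn": [
    [0,0,0],
    [0,0,0],
    [0,0,0],
    [0,0,0],
    [0,0,0],
    [0,0,0],
    [0,0,0],
    [0,0,0],
    [0,0,0],
    [0,0,0]
  ],
  "fingers": [-0.6,-0.6,-0.6,-0.6,-0.6,-0.6,-0.6,-0.6,-0.6,-0.6]
}}

```text
time: 19.08
position: [0.6029, 0.0282, 0.1289]
tool_rot: [-1.123, 1.335, -1.335]
ft_force: [-0.0, -0.4, -1.5]
grip_width: 0.356
```

>>> {"api": "play_rows", "payload": {
  "translation": [
    [0,0,0],
    [0,0,0],
    [0,0,0],
    [0,0,0],
    [0,0,0],
    [0,0,0],
    [0,0,0],
    [0,0,0],
    [0,0,0],
    [0,0,0]
  ],
  "turn": [
    [0,0,0],
    [0,0,0],
    [0,0,0],
    [0,0,0],
    [0,0,0],
    [0,0,0],
    [0,0,0],
    [0,0,0],
    [0,0,0],
    [0,0,0]
  ],
  "fingers": [-0.6,-0.6,-0.6,-0.6,-0.6,-0.6,-0.6,-0.6,-0.6,-0.6]
}}

```text
time: 19.92
position: [0.6027, 0.028, 0.129]
tool_rot: [-1.123, 1.335, -1.335]
ft_force: [0.2, -0.4, -2.0]
grip_width: 0.355
```

```bash
cat > look.py <<'E'
from ring import *
import sys
k=sys.argv[1]
show()
p,R,_=tool();f=-R[:,0]
c=p+f*.1232+R[:,2]*.0007;c[2]=p[2]+.019-.023;print("ring pred",c)
x,y=.6225,.1533
ims=[]
for n in("top","scene"):
    im=ctrl.get_image(n);cv2.imwrite(f"pics/{k}_{n}.png",im);q=cams[n].proj(c)[0]
    e,h,z=ringfit(im,*q);print(n,q.round(2),np.round(e[0],2),np.round(e[1],1),cams[n].plane(*e[0],c[2]).round(4))
    it=[(circ(*c,.042),(0,0,255)),(circ(*c,.034),(0,255,255)),(circ(x,y,.095,.022),(255,255,0)),(circ(x,y,.087,.03),(0,255,0))]
    a=over(im,n,int(q[0]),int(q[1])+8,64,80,6,[]);b=over(im,n,int(q[0]),int(q[1])+8,64,80,6,it);ims.append(np.vstack([a,b]))
cv2.imwrite(f"pics/{k}2.png",cv2.resize(np.hstack(ims),None,fx=.62,fy=.62,interpolation=cv2.INTER_AREA))
E
python3 look.py n
```

```text
t 19.9167 p [0.6027 0.028  0.129 ] F [ 0.22 -0.4  -2.04] T [-0.05 -0.05 -0.01] g 0.3548 j7 [ 0.45  0.36 -0.66  1.67  0.23  1.2  -0.44]
[[-0.171, 0.0, 0.9853], [-0.9853, -0.0001, -0.171], [0.0001, -1.0, 0.0]]
ring pred [0.62446972 0.14930153 0.12503996]
top [255.74 189.81] [256.88 194.27] [21.1 25.2] [0.6157 0.1469 0.125 ]
scene [371.25 256.73] [371.38 270.44] [23.2 41. ] [0.6606 0.1537 0.125 ]
```

View pics/n2.png

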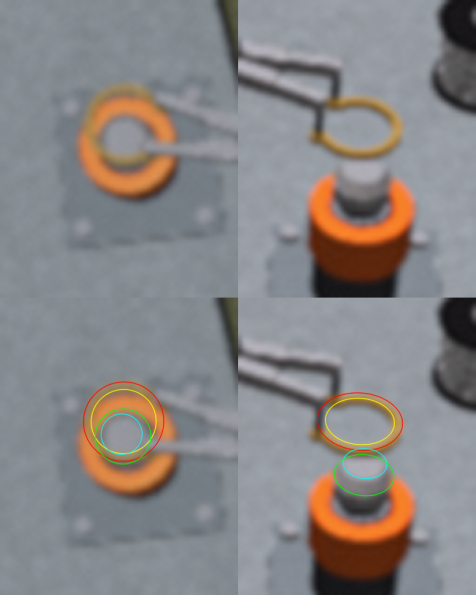

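>>> {"api": "play_rows", "payload": {
  "translation": [
    [-2,0,-1.5],
    [-1.6,0,-1.2],
    [0,4,0],
    [0,5,0],
    [0,5,0],
    [0,4,0],
    [0,3,0],
    [0,0,0],
    [0,0,0],
    [0,0,0]
  ],
  "turn": [
    [0,0,0],
    [0,0,0],
    [0,0,0],
    [0,0,0],
    [0,0,0],
    [0,0,0],
    [0,0,0],
    [0,0,0],
    [0,0,0],
    [0,0,0]
  ],
  "fingers": [-0.6,-0.6,-0.6,-0.6,-0.6,-0.6,-0.6,-0.6,-0.6,-0.6]
}}

```text
time: 20.85
position: [0.6009, 0.032, 0.1082]
tool_rot: [-1.123, 1.335, -1.335]
ft_force: [0.4, 0.1, -1.6]
grip_width: 0.355
```

```bash
python3 look.py o
```

```text
t 20.85 p [0.6009 0.032  0.1082] F [ 0.45  0.06 -1.57] T [-0.07 -0.1   0.02] g 0.355 j7 [ 0.45  0.37 -0.66  1.69  0.25  1.16 -0.45]
[[-0.1712, 0.0003, 0.9852], [-0.9852, 0.0, -0.1712], [-0.0001, -1.0, 0.0003]]
ring pred [0.62263622 0.15327974 0.10416472]
top [254.75 192.42] [256.77 195.23] [21.1 23.6] [0.617  0.1492 0.1042]
scene [372.86 264.59] [371.98 273.37] [22.8 30.8] [0.6462 0.1544 0.1042]
```

View pics/o2.png

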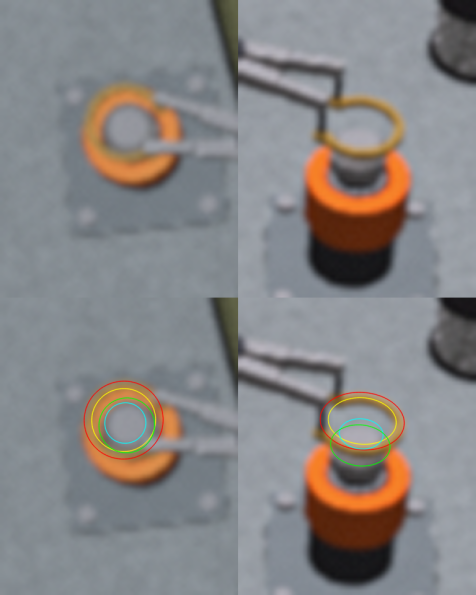

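```bash
python3 - <<'E'
from ov import *
t=cv2.imread("pics/o_top.png");s=cv2.imread("pics/o_scene.png")
cv2.imwrite("pics/o3.png",np.hstack([over(t,"top",257,194,40,40,10,[]),over(s,"scene",371,268,40,40,10,[])]))
E
```

```text
(no output)
```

View pics/o3.png

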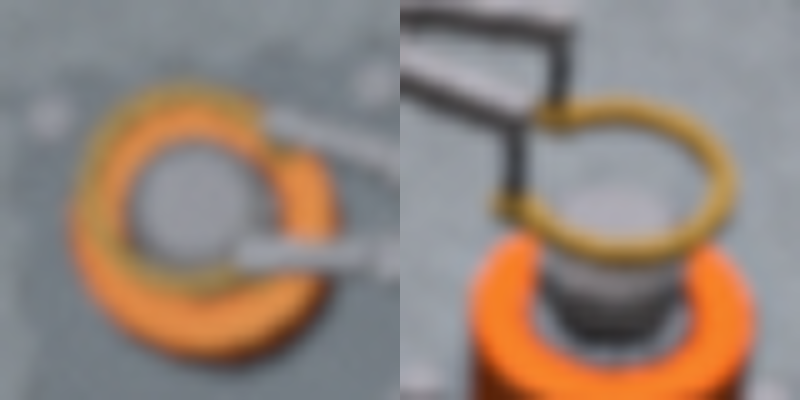

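```bash
python3 - <<'E'
from ov import *
for z in(.104,.095,.09,.087):print(z,(cams["top"].proj([.6226,.1533,z])-[237,174]+.5)*10,(cams["scene"].proj([.6226,.1533,z])-[351,248]+.5)*10)
E
```

```text
0.104 [[182.43264703 189.47348396]] [[223.72551731 171.43948549]]
0.095 [[186.92182724 196.61963959]] [[220.95918061 206.41673368]]
0.09 [[189.3875883  200.54479106]] [[219.43538415 225.68344368]]
0.087 [[190.85749948 202.88468689]] [[218.52553695 237.18744874]]
```

>>> {"api": "play_rows", "payload": {
  "translation": [
    [0,1.5,-0.3],
    [0,2,0],
    [0,2,0],
    [0,2,0],
    [0,2,0],
    [0,2,0],
    [0,1,0],
    [0,0,0],
    [0,0,0],
    [0,0,0]
  ],
  "turn": [
    [0,0,0],
    [0,0,0],
    [0,0,0],
    [0,0,0],
    [0,0,0],
    [0,0,0],
    [0,0,0],
    [0,0,0],
    [0,0,0],
    [0,0,0]
  ],
  "fingers": [-0.6,-0.6,-0.6,-0.6,-0.6,-0.6,-0.6,-0.6,-0.6,-0.6]
}}

```text
time: 21.78
position: [0.6005, 0.0321, 0.0956]
tool_rot: [-1.123, 1.335, -1.335]
ft_force: [0.3, 0.0, -1.3]
grip_width: 0.355
```

```bash
python3 look.py q;  python3 - <<'E'
from ov import *
t=cv2.imread("pics/q_top.png");s=cv2.imread("pics/q_scene.png")
cv2.imwrite("pics/q3.png",np.hstack([over(t,"top",257,194,40,40,10,[]),over(s,"scene",371,268,40,40,10,[])]))
show()
E
```

```text
t 21.7833 p [0.6005 0.0321 0.0956] F [ 0.3   0.04 -1.31] T [-0.06 -0.06  0.01] g 0.3551 j7 [ 0.44  0.39 -0.66  1.71  0.26  1.14 -0.46]
[[-0.1711, 0.0002, 0.9853], [-0.9853, -0.0001, -0.1711], [0.0, -1.0, 0.0002]]
ring pred [0.62225451 0.15333009 0.09163213]
top [255.34 193.6 ] [256.96 195.51] [21.2 22.9] [0.6184 0.15   0.0916]
scene [372.53 269.32] [371.87 275.25] [21.9 25.2] [0.6383 0.1539 0.0916]
t 21.8833 p [0.6005 0.032  0.0957] F [-0.72  0.14 -1.37] T [-0.06 -0.06  0.02] g 0.3548 j7 [ 0.44  0.39 -0.66  1.71  0.26  1.14 -0.46]
[[-0.1711, 0.0003, 0.9852], [-0.9852, -0.0001, -0.1711], [0.0001, -1.0, 0.0003]]
```

View pics/q3.png

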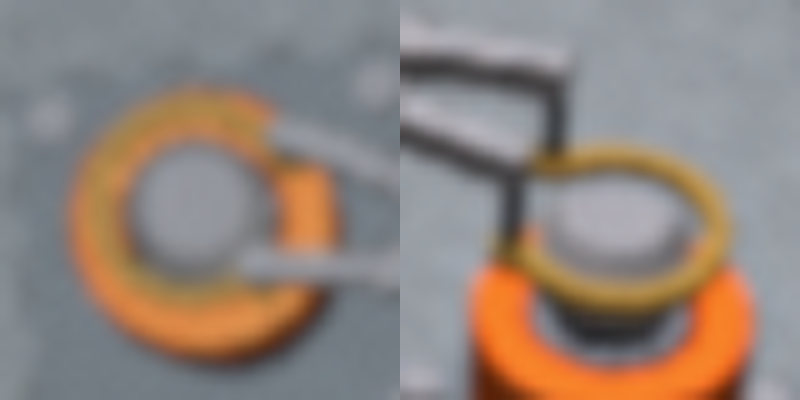

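>>> {"api": "play_rows", "payload": {
  "translation": [
    [0,1.5,0],
    [0,1.5,0],
    [0,1.5,0],
    [0,1.5,0],
    [0,1.5,0],
    [0,1.5,0],
    [0,1.5,0],
    [0,1.5,0],
    [0,0,0],
    [0,0,0]
  ],
  "turn": [
    [0,0,0],
    [0,0,0],
    [0,0,0],
    [0,0,0],
    [0,0,0],
    [0,0,0],
    [0,0,0],
    [0,0,0],
    [0,0,0],
    [0,0,0]
  ],
  "fingers": [-0.6,-0.6,-0.6,-0.6,-0.6,-0.6,-0.6,-0.6,-0.6,-0.6]
}}

```text
time: 22.72
position: [0.6003, 0.032, 0.0834]
tool_rot: [-1.123, 1.335, -1.335]
ft_force: [-0.4, 0.2, -2.0]
grip_width: 0.355
```

```bash
python3 look.py r;  python3 - <<'E'
from ov import *
t=cv2.imread("pics/r_top.png");s=cv2.imread("pics/r_scene.png")
cv2.imwrite("pics/r3.png",np.hstack([over(t,"top",257,194,40,40,10,[]),over(s,"scene",371,268,40,40,10,[])]))
show()
E
```

```text
t 22.7167 p [0.6003 0.032  0.0834] F [-0.45  0.16 -2.  ] T [-0.11 -0.05  0.  ] g 0.3549 j7 [ 0.44  0.4  -0.65  1.72  0.26  1.11 -0.47]
[[-0.1712, -0.0003, 0.9852], [-0.9852, -0.0001, -0.1712], [0.0001, -1.0, -0.0002]]
ring pred [0.62207188 0.15326383 0.07938819]
top [255.97 194.64] [257.03 195.89] [20.9 22.5] [0.6195 0.1511 0.0794]
scene [372.14 273.92] [371.81 277.28] [19.1 21.4] [0.6312 0.1537 0.0794]
t 22.8167 p [0.6004 0.0321 0.0836] F [-0.1  -0.02 -1.96] T [-0.02 -0.04 -0.02] g 0.3588 j7 [ 0.44  0.4  -0.65  1.72  0.26  1.11 -0.47]
[[-0.1711, 0.0001, 0.9852], [-0.9852, -0.0001, -0.1711], [0.0, -1.0, 0.0002]]
```

View pics/r3.png

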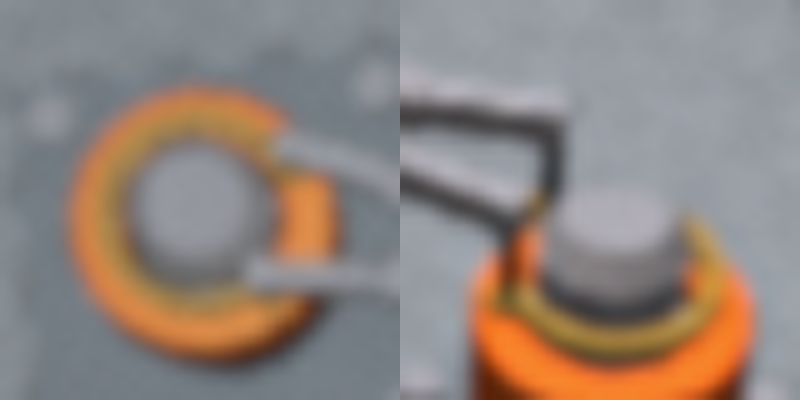

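>>> {"api": "play_rows", "payload": {
  "translation": [
    [0,1,0],
    [0,1,0],
    [0,1,0],
    [0,1,0],
    [0,0.5,0],
    [0,0,0],
    [0,0,0],
    [0,0,0],
    [0,0,0],
    [0,0,0]
  ],
  "turn": [
    [0,0,0],
    [0,0,0],
    [0,0,0],
    [0,0,0],
    [0,0,0],
    [0,0,0],
    [0,0,0],
    [0,0,0],
    [0,0,0],
    [0,0,0]
  ],
  "fingers": [-0.6,-0.6,-0.6,-0.6,-0.6,-0.6,-0.6,-0.6,-0.6,-0.6]
}}

```text
time: 23.65
position: [0.6004, 0.032, 0.0791]
tool_rot: [-1.123, 1.335, -1.335]
ft_force: [0.1, -0.1, -2.2]
grip_width: 0.363
```

```bash
python3 look.py s;  python3 - <<'E'
from ov import *
t=cv2.imread("pics/s_top.png");s=cv2.imread("pics/s_scene.png")
cv2.imwrite("pics/s3.png",np.hstack([over(t,"top",257,194,40,40,10,[]),over(s,"scene",371,275,40,40,10,[])]))
show()
E
```

```text
t 23.65 p [0.6004 0.032  0.0791] F [ 0.11 -0.08 -2.16] T [-0.04 -0.08 -0.02] g 0.363 j7 [ 0.44  0.4  -0.65  1.72  0.27  1.11 -0.47]
[[-0.1711, 0.0001, 0.9852], [-0.9852, -0.0001, -0.1711], [0.0001, -1.0, 0.0001]]
ring pred [0.62219841 0.15331108 0.075095  ]
top [256.15 194.9 ] [257.03 195.95] [20.9 22.5] [0.6201 0.1515 0.0751]
scene [372.02 275.6 ] [371.64 277.55] [17.7 22.2] [0.6276 0.1532 0.0751]
t 23.75 p [0.6004 0.032  0.0791] F [ 0.46  0.8  -1.63] T [-0.06 -0.07 -0.02] g 0.3589 j7 [ 0.44  0.4  -0.65  1.72  0.27  1.11 -0.47]
[[-0.1711, 0.0001, 0.9852], [-0.9852, -0.0001, -0.1711], [0.0001, -1.0, 0.0001]]
```

View pics/s3.png

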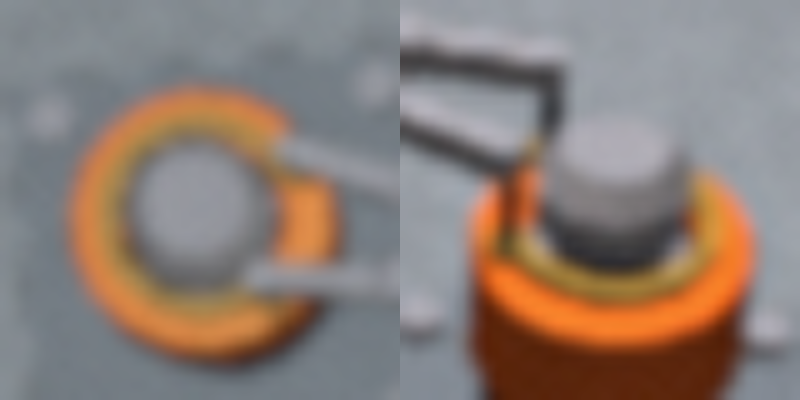

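>>> {"api": "play_rows", "payload": {
  "translation": [
    [0,0.5,0],
    [0,0.5,0],
    [0,0.3,0],
    [0,0,0],
    [0,0,0],
    [0,0,0],
    [0,0,0],
    [0,0,0],
    [0,0,0],
    [0,0,0]
  ],
  "turn": [
    [0,0,0],
    [0,0,0],
    [0,0,0],
    [0,0,0],
    [0,0,0],
    [0,0,0],
    [0,0,0],
    [0,0,0],
    [0,0,0],
    [0,0,0]
  ],
  "fingers": [-0.6,-0.6,-0.6,-0.6,-0.6,-0.6,-0.6,-0.6,-0.6,-0.6]
}}

```text
time: 24.58
position: [0.6004, 0.032, 0.0777]
tool_rot: [-1.123, 1.335, -1.335]
ft_force: [-0.0, -0.5, -2.2]
grip_width: 0.356
```

```bash
python3 -c "
from h import *
show()"
```

```text
t 24.5833 p [0.6004 0.032  0.0777] F [-0.03 -0.53 -2.24] T [-0.08 -0.07 -0.01] g 0.3558 j7 [ 0.43  0.4  -0.65  1.72  0.27  1.1  -0.47]
[[-0.1712, -0.0, 0.9852], [-0.9852, -0.0001, -0.1712], [0.0001, -1.0, 0.0]]
```

>>> {"api": "play_rows", "payload": {
  "translation": [
    [0,0.5,0],
    [0,0.5,0],
    [0,0,0],
    [0,0,0],
    [0,0,0],
    [0,0,0],
    [0,0,0],
    [0,0,0],
    [0,0,0],
    [0,0,0]
  ],
  "turn": [
    [0,0,0],
    [0,0,0],
    [0,0,0],
    [0,0,0],
    [0,0,0],
    [0,0,0],
    [0,0,0],
    [0,0,0],
    [0,0,0],
    [0,0,0]
  ],
  "fingers": [-0.6,-0.6,-0.6,-0.6,-0.6,-0.6,-0.6,-0.6,-0.6,-0.6]
}}

```text
time: 25.42
position: [0.6004, 0.0321, 0.0767]
tool_rot: [-1.123, 1.335, -1.335]
ft_force: [-0.4, 0.5, -1.4]
grip_width: 0.354
```

>>> {"api": "play_rows", "payload": {
  "translation": [
    [0,0.5,0],
    [0,0.5,0],
    [0,0,0],
    [0,0,0],
    [0,0,0],
    [0,0,0],
    [0,0,0],
    [0,0,0],
    [0,0,0],
    [0,0,0]
  ],
  "turn": [
    [0,0,0],
    [0,0,0],
    [0,0,0],
    [0,0,0],
    [0,0,0],
    [0,0,0],
    [0,0,0],
    [0,0,0],
    [0,0,0],
    [0,0,0]
  ],
  "fingers": [-0.6,-0.6,-0.6,-0.6,-0.6,-0.6,-0.6,-0.6,-0.6,-0.6]
}}

```text
time: 26.25
position: [0.6004, 0.0319, 0.0757]
tool_rot: [-1.123, 1.335, -1.335]
ft_force: [-0.5, -0.4, 0.0]
grip_width: 0.358
```

```bash
python3 -c "
from h import *
show()"
```

```text
t 26.25 p [0.6004 0.0319 0.0757] F [-0.46 -0.44  0.04] T [-0.16 -0.06 -0.01] g 0.3577 j7 [ 0.43  0.41 -0.65  1.73  0.27  1.1  -0.47]
[[-0.1712, 0.0, 0.9852], [-0.9852, -0.0002, -0.1712], [0.0002, -1.0, 0.0001]]
```

>>> {"api": "play_rows", "payload": {
  "translation": [
    [0,-0.6,0],
    [0,-0.6,0],
    [0,-0.5,0],
    [0,0,0],
    [0,0,0],
    [0,0,0],
    [0,0,0],
    [0,0,0],
    [0,0,0],
    [0,0,0]
  ],
  "turn": [
    [0,0,0],
    [0,0,0],
    [0,0,0],
    [0,0,0],
    [0,0,0],
    [0,0,0],
    [0,0,0],
    [0,0,0],
    [0,0,0],
    [0,0,0]
  ],
  "fingers": [-0.6,-0.6,-0.6,-0.6,-0.6,-0.6,-0.6,-0.6,-0.6,-0.6]
}}

```text
time: 27.08
position: [0.6004, 0.032, 0.0774]
tool_rot: [-1.123, 1.335, -1.335]
ft_force: [0.3, 0.6, -2.1]
grip_width: 0.358
```

```bash
python3 look.py u;  python3 - <<'E'
from ov import *
t=cv2.imread("pics/u_top.png");s=cv2.imread("pics/u_scene.png")
cv2.imwrite("pics/u3.png",np.hstack([over(t,"top",257,194,40,40,10,[]),over(s,"scene",371,275,40,40,10,[])]))
show()
E
```

```text
t 27.0833 p [0.6004 0.032  0.0774] F [ 0.25  0.59 -2.11] T [-0.04 -0.04 -0.03] g 0.3577 j7 [ 0.43  0.4  -0.65  1.72  0.27  1.1  -0.47]
[[-0.1712, -0.0, 0.9852], [-0.9852, -0.0001, -0.1712], [0.0001, -1.0, -0.0]]
ring pred [0.62214611 0.15329069 0.07341639]
top [256.24 195.05] [257.05 195.98] [20.8 22.5] [0.6203 0.1516 0.0734]
scene [371.97 276.21] [371.6 277.9] [16.9 22.4] [0.6268 0.1531 0.0734]
t 27.1833 p [0.6004 0.0321 0.0774] F [ 0.27  0.6  -1.09] T [-0.01 -0.06  0.01] g 0.3604 j7 [ 0.43  0.4  -0.65  1.72  0.27  1.1  -0.47]
[[-0.1711, -0.0, 0.9853], [-0.9853, -0.0001, -0.1711], [0.0001, -1.0, -0.0]]
```

View pics/u3.png

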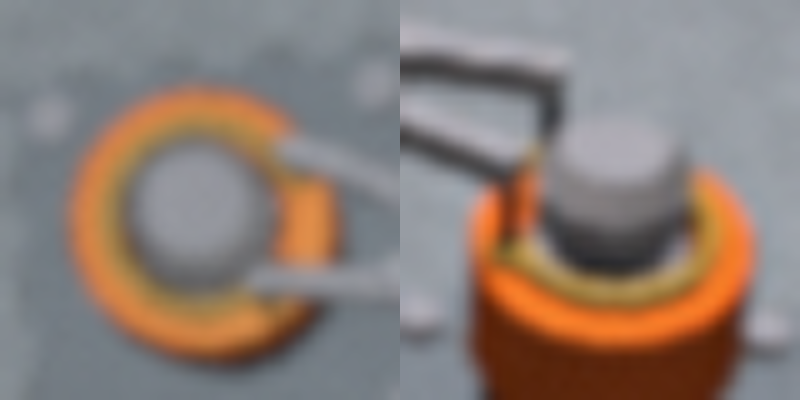

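View pics/u_scene.png

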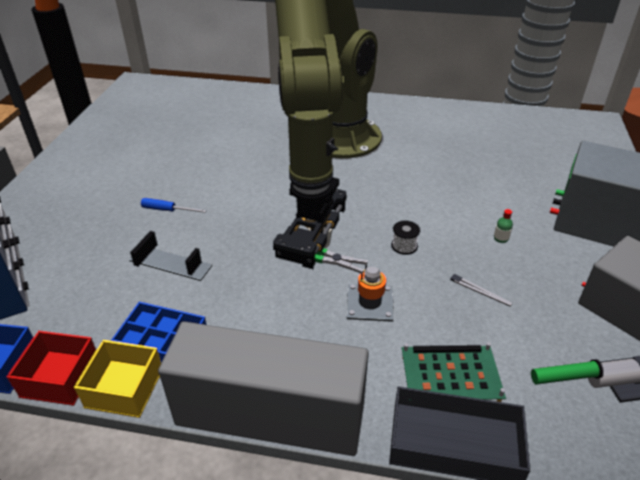

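```bash
python3 - <<'E'
from h import *
ctrl.close_job(); show()
E
```

```text
the job is handed in; nothing more can be done
the job is handed in; nothing more can be done
```

I put the orange collar on the shoulder and let go of it. I then picked up the green-handled pliers, squeezed them to the stop (grip 40 N) and slid the spread ring down to the groove. I handed the job in at about 27 s with the pliers still held squeezed there. The hand-in gives no verdict, and the state could not be read again afterwards.

**Last checks before handing in:**
- **Collar:** the gripper released it with its underside about 40 mm up. Both views show it seated, centred within about 1 mm of my estimate of the stub's axis.
- **Squeeze:** the fingers stood about 31 mm apart, against the 32 mm given for fully squeezed handles. The lever angle itself cannot be read, so I infer the full spread from this and from the ring looking open in the pictures.
- **Ring height:** I lowered the ring until it touched the collar, which showed as an upward force of about 2 N, then raised it 1.7 mm. The tool position puts its centre at about 73.4 mm, against the groove's middle at 73.5 mm.
- **Ring centring:** the tool position puts it within about 0.5 mm of the axis. I felt no sideways force on the way down, and both views show the ring surrounding the stub.

**Checks that disagreed or were missing:**
- The scene camera put the stub 2–5 mm farther in x than the top camera and the collar release position did. I trusted the latter two.
- The automatic ring fit at the end was thrown off by the orange collar, so I judged the final position by eye and from the tool position.
- In the last scene picture the reel, flux bottle, screwdriver and tweezers look where they were. The pot was hidden behind the gripper, so I did not confirm it, but nothing I did went near it.

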